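Shingle slide cases along a tray for bar-code scanning

ROBOT

A 6-joint arm with a two-finger parallel gripper is mounted at the origin on the work surface. World frame = base frame: x ahead of the robot, y to its left, z up, the work surface at z = 0. Lengths are in mm, angles in degrees, forces in N, time in s.
With the tool pointing down it reaches from about 350 to 800 mm from the base axis. Payload 7.3 kg.
Tool frame: the origin (TCP) lies between the finger pads; the fingertips stand 11 mm ahead of it and the grasp point (between the pads) lies 8 mm behind it (ctrl.tcp_to_tips is the distance from the TCP to the fingertips, in mm); z points along the fingers, x is the direction in which the jaws open and shut, and the axes are right-handed (so a half turn about z gives the same grasp; the last joint's range is limited). The gripper opens to 85 mm and grips with 20 to 120 N. Pads are 22 mm wide; open, the fingers measure 114 mm over their backs; the gripper's body (76 mm by 85 mm) begins 54 mm behind the grasp point. The pads swing forward as they close: fully open they stand 13 mm farther back than shut.
Start: joints at [-80.959, 19.595, 87.324, -0, 73.075, -8.365], TCP at [157.075, -500.97, 242.322] pointing down, gripper open.
Joint ranges: [-145.02, 145.02], [-44.19, 115.74], [2.07, 154.8], [-57.11, 237.11], [16.16, 152.29], [-177.93, 177.93]. Speed limits (degrees/s): [147.25, 147.25, 180, 180, 180, 180].

INTERFACE

Orientations are given as [roll, pitch, yaw] about the fixed x, y, z axes, in that order (R = Rz(yaw) Ry(pitch) Rx(roll)).
In Python, from plant import ctrl gives the robot as it stands.
- The arm moves only by the tool apply_moves, never from a script. Its argument "plan" is a list that holds one entry, the list of rows, each a list of 6 numbers: the shift along the tool's x, y, z normalised to -1 to 1, where 1 is 500 mm, then the turn, a rotation vector about the tool's x, y, z normalised to -1 to 1, where 1 is 90 degrees. A call has 1 to 5 rows; each row is the pose to reach, as a shift and turn from the pose commanded when the call began, along the tool's axes at that moment; what a row does not reach only later rows make up. A row lasts 1/8 s, in which the tool goes at most 62.5 mm and 10.7 degrees, less where a joint would pass 70% of its speed; a pose out of reach is approached as far as the arm can. A call with a number of a shift or a turn outside -1 to 1 is refused whole. A call with a gripper value outside its range is refused whole. "fingers" is the closure in counts, from 0 (fully open) to 255 (shut), set as the call begins (left out, the last holds). The fingers move at their own pace and stop on an object; "force" is the grip in N (left out, the last holds). Time passes only in rows, so rows that repeat a pose let the fingers close. It gives the time, the measured TCP pose, the force and the opening at its end, in the units of the state.
- ctrl.get_state(): the state, without advancing time (a new reading comes with each control period).
- ctrl.grab_frame(name): name is "scene" or "top" or "wrist"; returns the picture (400x640x3 uint8, red, green, blue); there is no depth.
- ctrl.get_calibration(name): a dict with "camera_matrix" (3x3 intrinsics, pixels), "D" ([k1, k2, p1, p2, k3] as OpenCV has them; the pictures are not rectified), "pose" (4x4, takes a point from camera to world coordinates). Camera axes: x right, y up, looking along -z (the intrinsics and any distortion apply to the point x, -y, -z); pixel columns grow to the right and rows downward; lengths in mm; the calibration is good to about 2 mm. A picture is of the moment at which its call begins: read the wrist's pose just before it. get_calibration takes no time and is no camera call; for the wrist camera it gives the pose at the moment of the call.
- ctrl.finish_job(): hands the job in, once; it reports no verdict.
The state is a dict: "time": time; "joint_positions": joint angles; "qvel": joint speeds; "effort": joint torques, N m; "eef_pos": TCP position; "eef_rot": TCP orientation; "wrist_force": force on the tool from outside, world axes, zero at the start; "wrist_torque": the same for the moment, N m; "opening": opening from 0.0 (shut) to 1.0 (fully open).
Only numpy, scipy, OpenCV 4.12 (cv2) and the standard library are available. Lean on these libraries where they do the work, as an engineer would, in place of code of your own. Each camera call takes 0.05 s, during which the arm holds its last target.

TASK

Lay the green, then the orange, then the blue slide case down the tray after the white one, shingled like roof tiles in one straight row along the middle: each rests on the plain end of the case before it, covering about a third of it, with its own plain end down on the tray and its label up and towards the white case's end, so that all four labels show. Leave the white case where it lies, the grey and brown spares in the rack, and everything else on the bench in its place.

Things in the scene. Friction and masses are not known exactly. Their poses are not given: they have to be found in the camera images.
- tray_floor (a point): Fixed shallow metal tray, inside 318 x 148 mm, rim 15 mm above the bench at its highest (rolled edge), floor plate 3 mm thick. The point is the middle of its floor, 3 mm above the bench. Its x axis is level and runs along the tray, from the end where the white case lies towards the empty end; y is across; z is up.
- white_case_mid (a point): Flat slide case 90 x 48 x 9 mm, about 40 g; point: its centre. x runs along it from label end to plain end, y across, z out of the face with the white bar-code label (at the label end). White: the first of the row; lies loose and flat, label up, on the tray floor near one end, its label end next to that end's wall (x as the tray's x).
- green_case_mid (a point): Flat slide case 90 x 48 x 9 mm, about 40 g; point: its centre. x runs along it from label end to plain end, y across, z out of the face with the white bar-code label (at the label end). Green. It starts flat, label up, lying askew on top of the orange case.
- orange_case_mid (a point): Flat slide case 90 x 48 x 9 mm, about 40 g; point: its centre. x runs along it from label end to plain end, y across, z out of the face with the white bar-code label (at the label end). Orange. It starts flat on the bench, label up, under the green case.
- blue_case_mid (a point): Flat slide case 90 x 48 x 9 mm, about 40 g; point: its centre. x runs along it from label end to plain end, y across, z out of the face with the white bar-code label (at the label end). Blue. It starts standing on a long edge in a slot of the rack (width upright), its length along the slot, its label facing sideways.
- grey_case_mid (a point): Flat slide case 90 x 48 x 9 mm, about 40 g; point: its centre. x runs along it from label end to plain end, y across, z out of the face with the white bar-code label (at the label end). Grey: a spare that stands in the rack like the blue one and is to stay there.
- brown_case_mid (a point): Flat slide case 90 x 48 x 9 mm, about 40 g; point: its centre. x runs along it from label end to plain end, y across, z out of the face with the white bar-code label (at the label end). Brown: a second spare that stands in the rack and is to stay there.
- rack_floor (a point): Fixed white rack, 100 mm (x, along the slots) by 160 mm (y). Point: middle of its base plate's top, 6 mm above the bench. Four slots 12 mm wide at y = -60, -20, 20, 60 mm between posts 16 mm high; cases stand in them with the upper edge 48 mm above this point. One slot is empty; which case is in which slot varies.
- pad_mid (a point): A thin white paper bench pad with a light blue border, 160 x 160 mm, flat on the bench (no height to speak of). The point is its middle. Nothing stands on it: a clear spot to put a case down.
- tip_box_mid (a point): Bystander: magenta pipette-tip box, 85 x 122 mm, 65 mm high; the point is 30 mm above the bench, on its middle.
- reagent_bottle_mid (a point): Bystander: amber bottle with a blue cap, 62 mm diameter, 125 mm high; the point is 60 mm above the bench, on its axis.
- wide_jar_mid (a point): Bystander: white jar with a red cap, 68 mm diameter, 85 mm high; the point is 42 mm above the bench, on its axis.
- pipette_mid (a point): Bystander: hand pipette lying on the bench, about 260 mm long along its x axis, 27 mm high; the point is about its middle, 13 mm above the bench.
- tube_rack_mid (a point): Bystander: black tube rack, 85 x 170 mm, with capped tubes to 107 mm height; the point is 30 mm above the bench, on its middle.
- box_lid_mid (a point): Bystander: clear plastic lid lying mouth up, 88 x 125 mm, 35 mm high; the point is 17 mm above the bench, on its middle.
Things that resemble listed ones, but are neither listed nor needed, are in the scene too. Of the things like the part that bears orange_case_mid, leave any that is pink or yellow; of the rest the smaller one is meant.

How it is judged:
By the outcome, as a careful person would: the job done as asked, in the order asked, and still so for the second after the job is handed in, with the robot touching nothing.
It also fails if it takes over 64 s, if anything falls off the work surface, if the arm or the gripper's body presses on something with over 40 N, if the wrist force passes 120 N, or if a joint passes its speed limit or range.

## Working session

There is one attempt and no reset: what is moved stays moved. The work goes in short steps, Python scripts to look and compute and a tool call to move; the robot and the scene stay as the last step left them, time stands still between calls to the robot, and variables do not carry over. Pictures are saved under pics/ and viewed, and the job is handed in when it is done.

Besides the shell and the picture viewer there is one more tool, called after "Emit:" as name(argument=value, ...), one argument or row to a line, values as JSON. apply_moves: Moves the arm, as the interface text tells. Its arguments: {"type":"object","properties":{"plan":{"type":"array","items":{"type":"array","items":{"type":"array","items":{"type":"number","minimum":-1,"maximum":1}}}},"fingers":{"type":"number"},"force":{"type":"number"}},"required":["plan"]}

```bash
ls; mkdir -p pics; cat > h.py <<'E'
import numpy as np, cv2
from plant import ctrl
def grab(n,f):
    cal=ctrl.get_calibration(n); im=ctrl.grab_frame(n)
    cv2.imwrite(f,im[:,:,::-1]); return im,cal
def ray(cal,px):
    K=np.array(cal["camera_matrix"],float);D=np.array(cal["D"],float);P=np.array(cal["pose"],float)
    u=cv2.undistortPoints(np.array(px,float).reshape(-1,1,2),K,D).reshape(-1,2)
    d=np.c_[u[:,0],-u[:,1],-np.ones(len(u))]@P[:3,:3].T
    return P[:3,3],d
def onplane(cal,px,z):
    o,d=ray(cal,px); t=(z-o[2])/d[:,2]; return o+d*t[:,None]
E
python3 - <<'E'
from h import *
for n in ["scene","top","wrist"]:
    im,c=grab(n,f"pics/{n}0.png"); print(n,np.round(c["pose"],2).tolist(),np.round(c["camera_matrix"],1).tolist(),c["D"])
    import pickle; pickle.dump((im,c),open(f"{n}0.pkl","wb"))
print(ctrl.get_state())
E
```

```text
pics
scene [[0.71, -0.51, 0.48, 1013.57], [0.7, 0.5, -0.51, -501.22], [0.02, 0.7, 0.71, 817.44], [0.0, 0.0, 0.0, 1.0]] [[406.2, 0.0, 314.2], [0.0, 406.2, 204.8], [0.0, 0.0, 1.0]] [-0.01710709  0.          0.          0.          0.        ]
top [[0.01, 1.0, -0.08, 425.51], [-1.0, 0.01, 0.03, 47.17], [0.03, 0.08, 1.0, 1316.98], [0.0, 0.0, 0.0, 1.0]] [[413.6, 0.0, 314.4], [0.0, 413.6, 194.3], [0.0, 0.0, 1.0]] [-0.07270001  0.          0.          0.          0.        ]
wrist [[0.3, 0.91, 0.29, 228.72], [-0.95, 0.29, 0.09, -478.94], [-0.0, -0.3, 0.95, 373.29], [0.0, 0.0, 0.0, 1.0]] [[360.2, 0.0, 319.1], [0.0, 360.2, 196.1], [0.0, 0.0, 1.0]] [-0.00192748  0.          0.          0.          0.        ]
{'time': 0.15, 'joint_positions': array([-8.09600683e+01,  1.96284227e+01,  8.73631488e+01,  9.53690648e-04,
        7.30732629e+01, -8.36655209e+00]), 'qvel': array([-0.00970936, -0.09385081, -0.14664899, -0.03613358,  0.02473943,
        0.15437686]), 'effort': array([-4.53699595e-04, -4.33909535e+01, -2.46145535e+01, -2.45218362e-04,
        5.88782772e-03,  4.92808141e-06]), 'eef_pos': array([ 157.02463009, -500.68754372,  241.78431484]), 'eef_rot': array([-1.79989664e+02,  6.40116392e-02, -7.25937886e+01]), 'wrist_force': array([-0.19922713,  0.1455879 ,  0.43524653]), 'wrist_torque': array([-0.02563885, -0.01292156,  0.01028297]), 'opening': 0.9957663886694431}
```

View pics/top0.png

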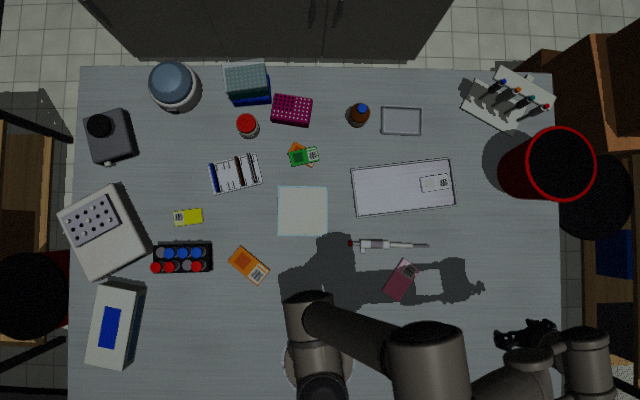

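View pics/scene0.png

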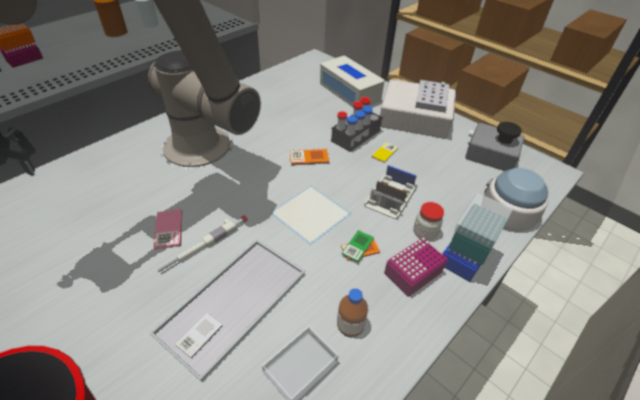

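View pics/wrist0.png

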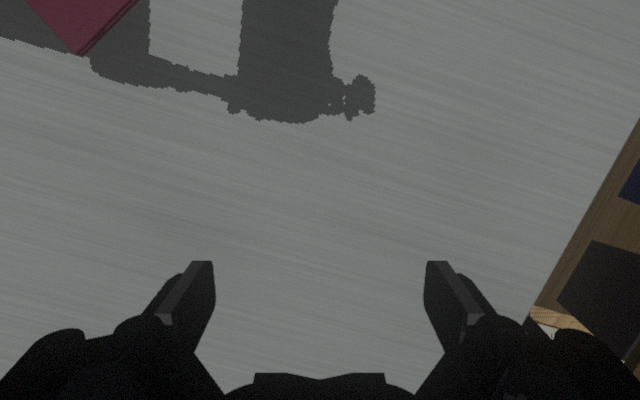

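The top view shows these candidates for the orange case:
- An orange case under the green one at (303,150).
- A larger orange case at (249,265).
- A yellow case at (188,216).
- A pink case at (400,280).

The description points to the small one under the green, so I'll check it in a close crop.

```bash
python3 - <<'E'
from h import *; import pickle
im,c=pickle.load(open("top0.pkl","rb")); s,cs=pickle.load(open("scene0.pkl","rb"))
a=cv2.resize(im[130:180,270:340],None,fx=5.5,fy=5.5,interpolation=cv2.INTER_CUBIC)
b=cv2.resize(im[140,200:270] if 0 else im[145:200,200:270],None,fx=5.5,fy=5.5,interpolation=cv2.INTER_CUBIC)
d=cv2.resize(s[220:280,325:395],None,fx=5.5,fy=5,interpolation=cv2.INTER_CUBIC)
e=cv2.resize(s[160:220,355:425],None,fx=5.5,fy=5,interpolation=cv2.INTER_CUBIC)
t=np.hstack([a[:275],b[:275]]);u=np.hstack([d,e])
cv2.imwrite("pics/crop0.png",np.vstack([t,u])[:,:,::-1])
for n,p,z in [("tray corners",[(351,168),(449,158),(456,206),(358,217)],12),("green",[(303,155)],13.5),("rack",[(235,173)],30),("pad",[(302,211)],0),("white",[(437,183)],12),("bigorange",[(249,265)],9)]:
    print(n,np.round(onplane(c,p,z),1).tolist())
E
```

```text
tray corners [[611.5, -102.2, 12.0], [647.9, -421.7, 12.0], [492.3, -441.5, 12.0], [455.5, -124.3, 12.0]]
green [[651.6, 51.3, 13.5]]
rack [[589.9, 263.5, 30.0]]
pad [[473.7, 53.0, 0.0]]
white [[566.0, -380.3, 12.0]]
bigorange [[303.0, 217.7, 9.0]]
```

View pics/crop0.png

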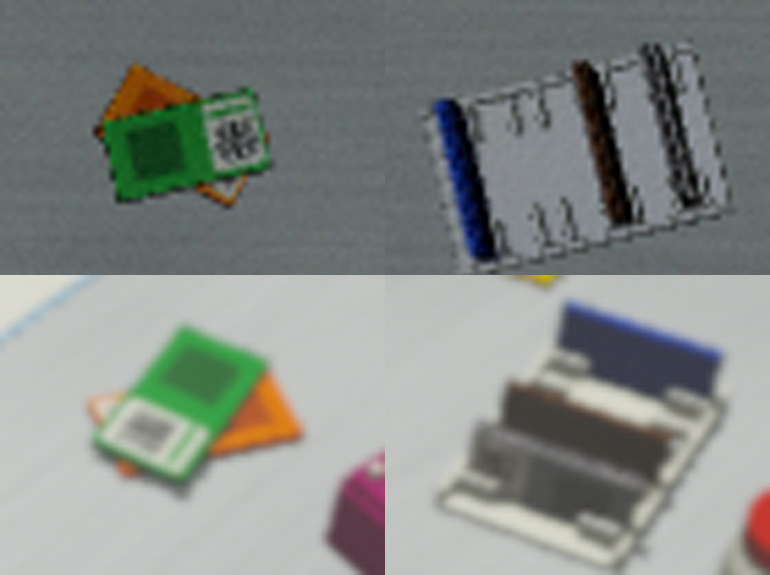

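The crop confirms it. The target orange is the small case under the green, in the top view at about (303,150). The larger orange case at (249,265) is a decoy. The blue case is in the left-end slot, and its -y face shows no label. Next I'll look at the tray and then the stack up close.

```bash
cat >> h.py <<'E'
from scipy.spatial.transform import Rotation as Rot
def cur():
    s=ctrl.get_state(); return s,np.array(s["eef_pos"]),Rot.from_euler("xyz",s["eef_rot"],degrees=True)
def Rdown(yaw,tilt=0,axis=None):
    # tool pointing down with jaw axis at yaw; then tilted about world axis
    R=Rot.from_euler("xyz",[180,0,yaw],degrees=True)
    if axis is not None: R=Rot.from_rotvec(np.radians(tilt)*np.array(axis,float)/np.linalg.norm(axis))*R
    return R
def delta(pos,R=None):
    s,p,R0=cur()
    if R is None: R=R0
    d=R0.inv().apply(np.array(pos,float)-p); rv=np.degrees((R0.inv()*R).as_rotvec())
    print("from",np.round(p,1),"rot",np.round(s["eef_rot"],1),"q",np.round(s["joint_positions"],0),"t",round(s["time"],2))
    print(" shift mm",np.round(d,1),"norm",np.round(d/500,4).tolist(),"turn deg",np.round(rv,1),"norm",np.round(rv/90,4).tolist(),"rows>=",round(np.linalg.norm(d)/62.5,1),round(np.linalg.norm(rv)/10.7,1))
E
python3 - <<'E'
from h import *
print(ctrl.tcp_to_tips,[a for a in dir(ctrl) if a[0]!='_'])
delta([470,-270,300],Rdown(-75))
E
```

```text
11.0 ['Unreachable', 'finish_job', 'get_calibration', 'get_state', 'grab_frame', 'tcp_to_tips']
from [ 157.  -500.7  241.8] rot [-1.80e+02  1.00e-01 -7.26e+01] q [-81.  20.  87.   0.  73.  -8.] t 0.15
 shift mm [-126.6 -367.7  -58. ] norm [-0.2531, -0.7353, -0.116] turn deg [-0.   0.1  2.4] norm [-0.0001, 0.0007, 0.0267] rows>= 6.3 0.2
```

Emit:
apply_moves(
  plan=[
    [[-0.1, -0.3, -0.05, 0, 0, 0], [-0.2, -0.6, -0.1, 0, 0, 0], [-0.25, -0.735, -0.116, 0, 0, 0], [-0.25, -0.735, -0.116, 0, 0, 0], [-0.25, -0.735, -0.116, 0, 0, 0]],
  ],
  fingers=60,
  force=30,
)

```text
time: 0.78
eef_pos: [407.9, -317.2, 289.0]
eef_rot: [180.0, 0.0, -72.6]
wrist_force: [0.8, -1.5, -0.1]
opening: 0.764
```

Emit:
apply_moves(
  plan=[
    [[0, 0, 0, 0, 0, 0], [0, 0, 0, 0, 0, 0]],
  ],
)

```text
time: 1.02
eef_pos: [406.2, -318.7, 288.4]
eef_rot: [179.9, 0.0, -72.5]
wrist_force: [0.8, 0.7, -0.1]
opening: 0.766
```

```bash
python3 - <<'E'
from h import *; import pickle
im,c=grab("wrist","pics/w1.png"); pickle.dump((im,c),open("w1.pkl","wb"))
delta([560,50,300],Rdown(-75)); print(ctrl.get_state()["opening"])
E
```

```text
from [ 405.7 -319.2  288.4] rot [179.9   0.  -72.6] q [-47.  17.  84.  -0.  79.  26.] t 1.07
 shift mm [-306.3 -257.4  -11.7] norm [-0.6126, -0.5148, -0.0234] turn deg [0.1 0.  2.4] norm [0.0006, 0.0004, 0.0263] rows>= 6.4 0.2
0.7646814455084787
```

View pics/w1.png

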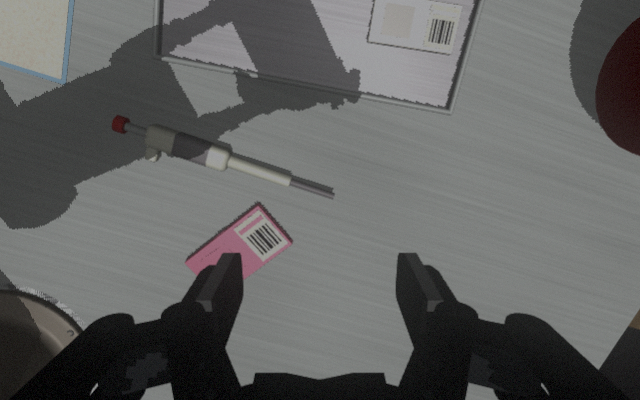

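Here the tray lies at the top, partly out of view, with the white case near (415,25). I'll move on over it.

Emit:
apply_moves(
  plan=[
    [[-0.0, -0.12, -0.02, 0, 0, 0], [-0.0, -0.22, -0.04, 0, 0, 0], [-0.0, -0.3, -0.06, 0, 0, 0], [-0.0, -0.3, -0.06, 0, 0, 0], [-0.0, -0.3, -0.06, 0, 0, 0]],
  ],
)

```text
time: 1.7
eef_pos: [548.3, -275.1, 318.0]
eef_rot: [179.9, 0.0, -72.7]
wrist_force: [0.4, -0.5, -0.3]
opening: 0.765
```

```bash
python3 - <<'E'
from h import *; import pickle
im,c=grab("wrist","pics/w2.png"); pickle.dump((im,c),open("w2.pkl","wb"))
delta([590,40,300],Rdown(-75)); print(ctrl.get_state()["opening"])
E
```

```text
from [ 548.1 -275.1  318.3] rot [179.9   0.  -72.7] q [-34.  27.  64.  -0.  89.  39.] t 1.75
 shift mm [-288.5 -133.6   18.3] norm [-0.577, -0.2671, 0.0366] turn deg [0.1 0.  2.3] norm [0.0008, 0.0004, 0.0253] rows>= 5.1 0.2
0.7659387701926127
```

View pics/w2.png

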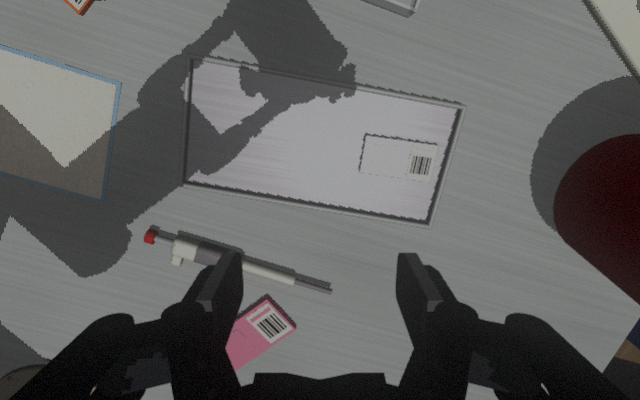

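The whole tray is in view. Its corners are at about (190,57), (465,104), (430,224) and (184,186), and the white case is at about (400,158) with its label at the right end. On to the stack.

Emit:
apply_moves(
  plan=[
    [[-0.12, -0.04, 0.01, 0, 0, 0], [-0.24, -0.09, 0.02, 0, 0, 0], [-0.36, -0.14, 0.03, 0, 0, 0], [-0.48, -0.2, 0.04, 0, 0, 0], [-0.58, -0.23, 0.04, 0, 0, 0]],
  ],
)

```text
time: 2.38
eef_pos: [571.9, 37.0, 298.5]
eef_rot: [180.0, -0.0, -72.7]
wrist_force: [1.3, 0.4, -0.1]
opening: 0.762
```

Emit:
apply_moves(
  plan=[
    [[0, 0, 0, 0, 0, 0], [0, 0, 0, 0, 0, 0]],
  ],
)

```text
time: 2.62
eef_pos: [572.2, 35.4, 298.9]
eef_rot: [180.0, -0.0, -72.6]
wrist_force: [-0.4, -0.7, 0.2]
opening: 0.762
```

```bash
python3 - <<'E'
from h import *; import pickle
im,c=grab("wrist","pics/w3.png"); pickle.dump((im,c),open("w3.pkl","wb"))
delta([650,50,100],Rdown(-75))
im,c=pickle.load(open("w2.pkl","rb"))
cv2.imwrite("pics/w2c.png",cv2.resize(im[40:240,170:480],None,fx=2.5,fy=2.5,interpolation=cv2.INTER_CUBIC)[:,:,::-1])
E
```

```text
from [572.4  34.9 298.9] rot [180.   -0.  -72.7] q [-4. 23. 74. -0. 84. 69.] t 2.67
 shift mm [  8.6 -78.7 198.9] norm [0.0171, -0.1573, 0.3977] turn deg [ 0.  -0.   2.3] norm [0.0002, -0.0004, 0.0255] rows>= 3.4 0.2
```

View pics/w3.png

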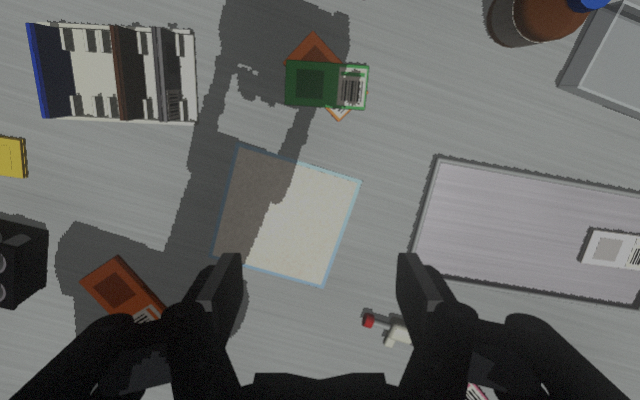

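View pics/w2c.png

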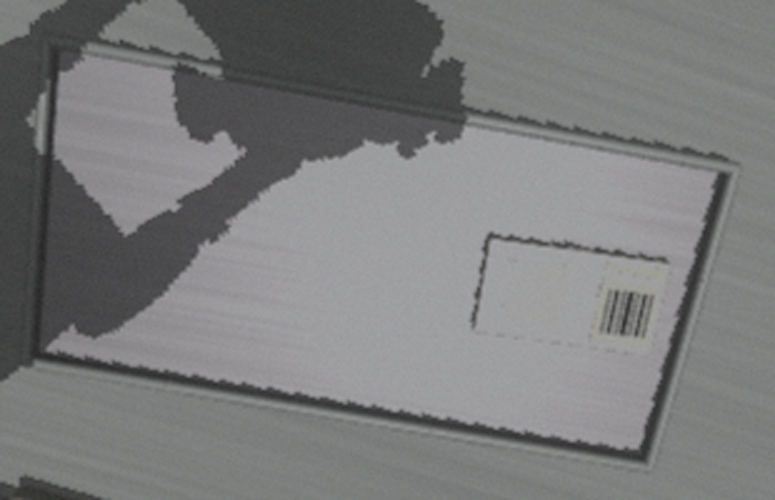

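The wrist view shows green at about (326,84) with its label to the right. The tip of orange is at (312,45), and its label corner is at (340,112). The blue case's -y face has no label. I'll measure these now.

```bash
cat >> h.py <<'E'
def rect(P):
    P=np.asarray(P)[:,:2].astype(np.float32); (cx,cy),(w,h),a=cv2.minAreaRect(P)
    if w<h: w,h=h,w; a+=90
    return np.array([cx,cy]),(w,h),a
def bigmask(m):
    n,l,st,ce=cv2.connectedComponentsWithStats(m.astype(np.uint8)); i=1+np.argmax(st[1:,4]); return l==i
def contour(m):
    c=max(cv2.findContours(m.astype(np.uint8),cv2.RETR_EXTERNAL,cv2.CHAIN_APPROX_NONE)[0],key=cv2.contourArea); return c.reshape(-1,2)
E
python3 - <<'E'
from h import *; import pickle
im,c=pickle.load(open("w2.pkl","rb"))
f=lambda L:[(170+x/2.5-.3,40+y/2.5-.3) for x,y in L]
W=onplane(c,f([(489,235),(473,328),(668,262),(650,353)]),12)
print("white",np.round(W,1).tolist(),"ctr",W.mean(0).round(1)); d=(W[0]+W[1]-W[2]-W[3])/2; print("len",np.hypot(*d[:2]),"yaw",np.degrees(np.arctan2(d[1],d[0])))
T=onplane(c,f([(50,40),(738,165),(650,463),(35,360)]),15)
print("tray",np.round(T,1).tolist(),T.mean(0).round(1)); d=(T[0]+T[3]-T[1]-T[2])/2; print("len",np.hypot(*d[:2]),"yaw",np.degrees(np.arctan2(d[1],d[0])), np.hypot(*(T[0]-T[3])[:2]),np.hypot(*(T[1]-T[2])[:2]))
im,c=pickle.load(open("w3.pkl","rb"))
hsv=cv2.cvtColor(im,cv2.COLOR_RGB2HSV)
g=((hsv[:,:,0]>45)&(hsv[:,:,0]<80)&(hsv[:,:,1]>90)); g[:, :250]=0;g[:,400:]=0; g[200:]=0
k=contour(g); print("green px",k.min(0),k.max(0)); P=onplane(c,k,18); print("green rect",rect(P))
o=((hsv[:,:,0]<15)&(hsv[:,:,1]>110)); o[:,:250]=0;o[:,400:]=0;o[140:]=0
k=contour(o);print("or px",k.min(0),k.max(0))
cv2.imwrite("pics/w3c.png",cv2.resize(im[20:135,260:395],None,fx=5.5,fy=5,interpolation=cv2.INTER_CUBIC)[:,:,::-1])
cv2.imwrite("pics/w3d.png",cv2.resize(im[0:140,10:220],None,fx=3.8,fy=3.8,interpolation=cv2.INTER_CUBIC)[:,:,::-1])
E
```

```text
white [[580.8, -323.9, 12.0], [534.9, -331.7, 12.0], [594.4, -411.5, 12.0], [549.3, -420.8, 12.0]] ctr [ 564.8 -372.    12. ]
len 89.49939786361296 yaw 98.9781209348122
tray [[604.6, -105.2, 15.0], [646.6, -423.9, 15.0], [495.0, -442.4, 15.0], [454.7, -127.2, 15.0]] [ 550.2 -274.7   15. ]
len 319.6129835520401 yaw 97.38710233899059 151.49160080559153 152.71820342102734
green px [285  60] [368 107]
green rect (array([644.73797607,  49.75007629]), (88.53499603271484, 46.41353225708008), 103.14360046386719)
or px [283  31] [341  64]
```

View pics/w3c.png

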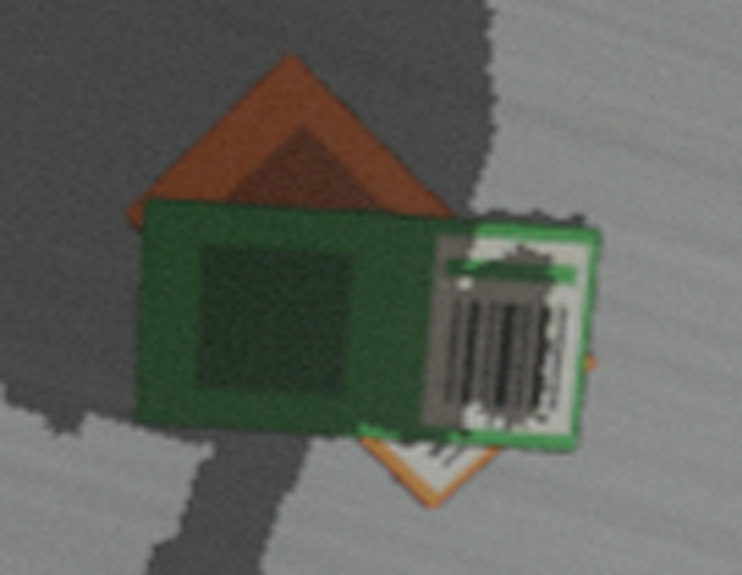

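View pics/w3d.png

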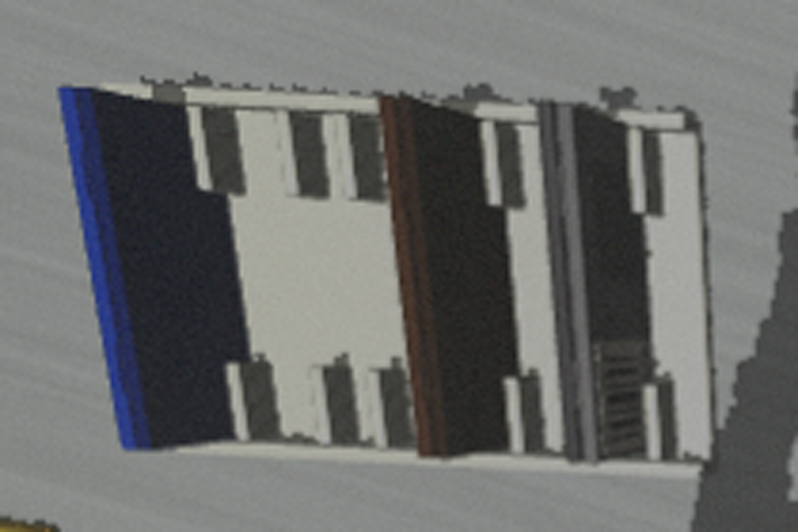

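Emit:
apply_moves(
  plan=[
    [[0.0, -0.03, 0.06, 0, 0, -0.118], [0.0, -0.06, 0.12, 0, 0, -0.236], [0.0, -0.09, 0.18, 0, 0, -0.354], [0.0, -0.12, 0.24, 0, 0, -0.472], [0.006, -0.146, 0.3, 0, 0, -0.59]],
  ],
)

```text
time: 3.3
eef_pos: [643.7, 53.2, 147.8]
eef_rot: [180.0, -0.0, -19.3]
wrist_force: [-0.6, -0.1, -0.2]
opening: 0.768
```

```bash
python3 - <<'E'
from h import *
delta([644.7,49.7,140],Rdown(13.1))
E
```

```text
from [643.7  53.2 147.8] rot [180.   -0.  -19.3] q [-2. 37. 74. -0. 69. 17.] t 3.3
 shift mm [2.1 3.  7.8] norm [0.0041, 0.0059, 0.0156] turn deg [  0.   -0.  -32.4] norm [0.0002, -0.0, -0.3602] rows>= 0.1 3.0
```

Emit:
apply_moves(
  plan=[
    [[0.001, 0.002, 0.005, 0, 0, -0.118], [0.002, 0.004, 0.01, 0, 0, -0.236], [0.004, 0.006, 0.015, 0, 0, -0.36], [0.004, 0.006, 0.015, 0, 0, -0.36]],
  ],
)

```text
time: 3.8
eef_pos: [644.1, 49.8, 141.0]
eef_rot: [180.0, 0.0, 12.7]
wrist_force: [0.1, -0.7, 0.3]
opening: 0.766
```

```bash
python3 - <<'E'
from h import *; import pickle
im,c=grab("wrist","pics/w4.png"); pickle.dump((im,c),open("w4.pkl","wb"))
hsv=cv2.cvtColor(im,cv2.COLOR_RGB2HSV)
g=((hsv[:,:,0]>45)&(hsv[:,:,0]<80)&(hsv[:,:,1]>90))
k=contour(g); print("green px",k.min(0),k.max(0)); P=onplane(c,k,18); C,_,a=rect(P); print("green rect",C,_,a)
delta([C[0],C[1],60],Rdown(a-90))
E
```

```text
green px [289 129] [353 246]
green rect [644.50445557  50.18552017] (89.59781646728516, 46.358150482177734) 103.01510810852051
from [644.1  50.2 141.2] rot [180.    0.   12.6] q [ -2.  37.  74.  -0.  68. -15.] t 3.85
 shift mm [ 0.4  0.1 81.2] norm [0.0007, 0.0002, 0.1625] turn deg [ 0.   0.  -0.4] norm [0.0001, 0.0002, -0.0048] rows>= 1.3 0.0
```

View pics/w4.png

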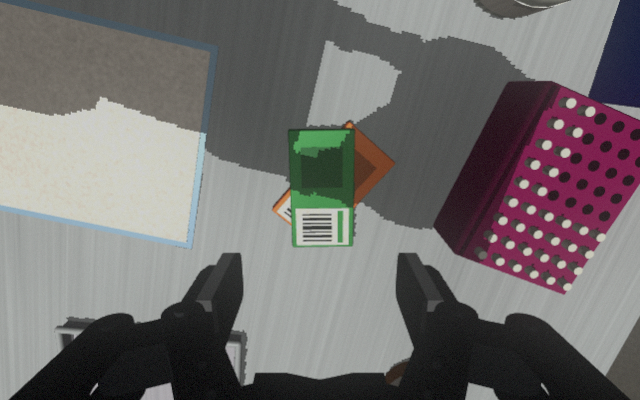

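Both views agree within 0.5 mm and green is centred between the jaws. Its label is at the bottom of the image, on the world -y side. I'll descend and grip.

Emit:
apply_moves(
  plan=[
    [[0.001, 0, 0.1, 0, 0, -0.005], [0.001, 0, 0.18, 0, 0, -0.005], [0.001, 0, 0.23, 0, 0, -0.005], [0.001, 0, 0.2434, 0, 0, -0.005], [0.001, 0, 0.2434, 0, 0, -0.005]],
  ],
)

```text
time: 4.47
eef_pos: [645.0, 51.8, 20.1]
eef_rot: [180.0, -0.0, 13.2]
wrist_force: [-0.0, -0.2, 0.9]
opening: 0.77
```

Emit:
apply_moves(
  plan=[
    [[0, 0, 0, 0, 0, 0], [0, 0, 0, 0, 0, 0], [0, 0, 0, 0, 0, 0], [0, 0, 0, 0, 0, 0]],
  ],
  fingers=160,
  force=30,
)

```text
time: 4.97
eef_pos: [645.8, 52.1, 21.4]
eef_rot: [179.9, -0.2, 13.3]
wrist_force: [-0.1, -0.5, 6.5]
opening: 0.546
```

Gripped at an opening of 0.546, about 46 mm. Before carrying it over, I'll refine the white case and tray lines from w2, which costs no robot time.

```bash
python3 - <<'E'
from h import *; import pickle
im,c=pickle.load(open("w2.pkl","rb"))
g=cv2.cvtColor(im,cv2.COLOR_RGB2GRAY).astype(float)
def f(x,y): return np.array([170+x/2.5-.3,40+y/2.5-.3])
def edge(a,b,z,sgn=-1,w=5,n=60):
    # darkest point along normal, robust line fit
    a,b=f(*a),f(*b); t=np.linspace(.08,.92,n); d=(b-a)/np.linalg.norm(b-a); nn=np.array([-d[1],d[0]]); pts=[]
    gb=cv2.GaussianBlur(g,(0,0),0.7)
    for s in t:
        o=np.arange(-w,w+.01,.25); q=(a+(b-a)*s)+o[:,None]*nn
        v=cv2.remap(gb.astype(np.float32),q[:,0].astype(np.float32).reshape(1,-1),q[:,1].astype(np.float32).reshape(1,-1),cv2.INTER_LINEAR).ravel()
        pts.append(q[np.argmin(v)] if sgn<0 else q[np.argmax(v)])
    P=onplane(c,np.array(pts),z)[:,:2]
    vx,vy,x0,y0=cv2.fitLine(P.astype(np.float32),cv2.DIST_HUBER,0,.01,.01).ravel()
    r=np.abs((P-[x0,y0])@[-vy,vx]); a=np.degrees(np.arctan2(vy,vx))%180
    print("angle",a.round(2),"mid",P.mean(0).round(1),"res",np.median(r).round(2)); return a,P.mean(0)
print("white top");edge((489,235),(668,262),12)
print("white bot");edge((473,328),(650,353),12,w=3)
print("white plain end");edge((489,235),(473,328),12)
print("tray near long");edge((650,463),(35,360),15,sgn=1)
print("tray far long");edge((738,165),(470,115),15,sgn=1,w=3)
print("tray white end");edge((738,165),(650,463),15,sgn=1)
E
```

```text
white top
angle 99.34 mid [ 587.9 -367.5] res 0.25
white bot
angle 99.22 mid [ 540.6 -376.4] res 0.3
white plain end
angle 9.43 mid [ 558.1 -327.2] res 0.24
tray near long
angle 100.08 mid [ 477.5 -282.2] res 2.36
tray far long
angle 97.2 mid [ 636.6 -360.2] res 0.23
tray white end
angle 7.1 mid [ 573.7 -433.9] res 0.17
```

Emit:
apply_moves(
  plan=[
    [[0, 0, -0.06, 0, 0, 0], [0, 0, -0.15, 0, 0, 0], [0, 0, -0.22, 0, 0, 0]],
  ],
)

```text
time: 5.35
eef_pos: [644.9, 52.3, 131.7]
eef_rot: [180.0, -0.1, 13.3]
wrist_force: [0.5, 0.4, -0.1]
opening: 0.549
```

```bash
cat >> h.py <<'E'
RY=97.8
U=np.array([np.cos(np.radians(RY)),np.sin(np.radians(RY)),0]); V=np.array([-U[1],U[0],0])
RT=lambda th=8.6: Rdown(RY-90,th,V)
E
python3 - <<'E'
from h import *
delta([555.7,-309.8,80],RT())
E
```

```text
from [644.9  52.3 131.7] rot [ 1.80e+02 -1.00e-01  1.33e+01] q [ -2.  38.  75.  -0.  67. -15.] t 5.35
 shift mm [-170.5  331.7   51.6] norm [-0.3409, 0.6635, 0.1032] turn deg [-8.6 -0.5  5.5] norm [-0.0952, -0.0056, 0.0615] rows>= 6.0 1.0
```

Emit:
apply_moves(
  plan=[
    [[-0.05, 0.1, 0, -0.02, 0, 0.01], [-0.11, 0.21, 0.02, -0.04, 0, 0.03], [-0.17, 0.32, 0.04, -0.06, 0, 0.04], [-0.23, 0.44, 0.06, -0.08, 0, 0.05], [-0.28, 0.54, 0.08, -0.095, -0.005, 0.06]],
  ],
)

```text
time: 5.98
eef_pos: [570.6, -243.0, 90.2]
eef_rot: [171.4, 0.0, 7.9]
wrist_force: [0.1, -0.1, -0.3]
opening: 0.55
```

```bash
python3 - <<'E'
from h import *
delta([555.7,-309.8,60],RT())
E
```

```text
from [ 570.6 -243.    90.2] rot [171.4   0.    7.9] q [-27.  36.  86.  -9.  53. -30.] t 5.97
 shift mm [-23.9  58.8  39.5] norm [-0.0478, 0.1177, 0.079] turn deg [ 0.  -0.   0.1] norm [0.0004, -0.0001, 0.0013] rows>= 1.2 0.0
```

Emit:
apply_moves(
  plan=[
    [[-0.025, 0.06, 0.03, 0, 0, 0], [-0.045, 0.11, 0.06, 0, 0, 0], [-0.048, 0.118, 0.079, 0, 0, 0], [-0.048, 0.118, 0.079, 0, 0, 0]],
  ],
)

```text
time: 6.48
eef_pos: [555.8, -307.6, 58.9]
eef_rot: [171.5, 0.1, 7.9]
wrist_force: [0.3, -0.3, -0.1]
opening: 0.548
```

```bash
python3 - <<'E'
from h import *; import pickle
im,c=grab("wrist","pics/w5.png"); pickle.dump((im,c),open("w5.pkl","wb"))
delta([555.7,-309.8,22.5],RT())
s,_=grab("scene","pics/s5.png"); cv2.imwrite("pics/s5.png",cv2.resize(s[220:390,140:330],None,fx=4,fy=3.5,interpolation=cv2.INTER_CUBIC)[:,:,::-1])
E
```

```text
from [ 556.4 -307.3   59.5] rot [1.715e+02 1.000e-01 8.000e+00] q [-33.  39.  86.  -9.  50. -35.] t 6.53
 shift mm [-1.  -3.1 37. ] norm [-0.0019, -0.0062, 0.0739] turn deg [-0.1  0.   0.2] norm [-0.0008, 0.0004, 0.002] rows>= 0.6 0.0
```

View pics/w5.png

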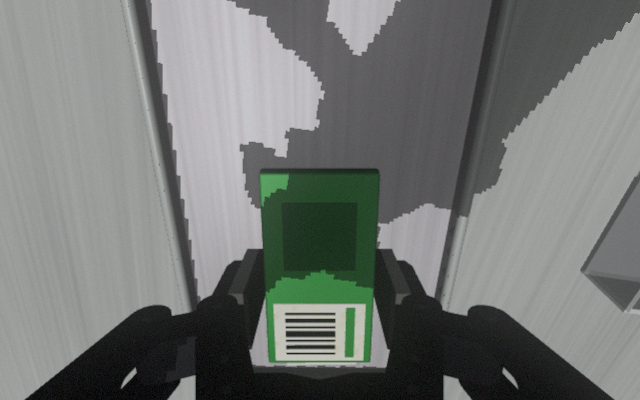

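View pics/s5.png

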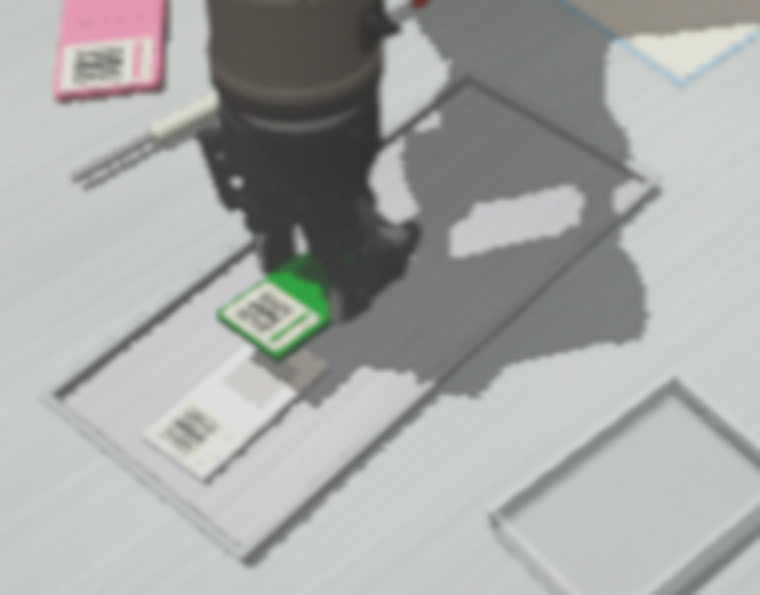

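Green is held level in the jaws. The plain-end edge runs (260,172)-(380,172) and the label end (270,361)-(371,361). The scene view shows it above the white case's plain end. I'll check the hold in tool coordinates.

```bash
cat >> h.py <<'E'
def intool(cal,px,p,R,zt):
    o,d=ray(cal,px); o=R.inv().apply(o-p); d=R.inv().apply(d); t=(zt-o[2])/d[:,2]; return o+d*t[:,None]
E
python3 - <<'E'
from h import *; import pickle
im,c=pickle.load(open("w5.pkl","rb"))
p=np.array([555.8,-307.6,58.9]);R=Rot.from_euler("xyz",[171.5,.1,7.9],degrees=True)
for zt in (2,3.4,5):
    Q=intool(c,[(260,173),(380,172),(270,361),(371,362)],p,R,zt); print(zt,np.round(Q,1).tolist(),Q.mean(0).round(1))
E
```

```text
2 [[-23.7, -42.9, 2.0], [22.0, -43.3, 2.0], [-23.4, 44.6, 2.0], [22.4, 45.1, 2.0]] [-0.7  0.9  2. ]
3.4 [[-23.9, -42.6, 3.4], [22.2, -43.0, 3.4], [-23.7, 45.9, 3.4], [22.6, 46.4, 3.4]] [-0.7  1.7  3.4]
5 [[-24.2, -42.2, 5.0], [22.5, -42.6, 5.0], [-23.9, 47.3, 5.0], [22.9, 47.9, 5.0]] [-0.7  2.6  5. ]
```

Emit:
apply_moves(
  plan=[
    [[-0.002, -0.004, 0.03, 0, 0, 0.002], [-0.002, -0.006, 0.06, 0, 0, 0.002], [-0.002, -0.006, 0.074, 0, 0, 0.002], [-0.002, -0.006, 0.074, 0, 0, 0.002]],
  ],
)

```text
time: 7.08
eef_pos: [555.4, -310.7, 22.0]
eef_rot: [171.5, 0.1, 7.8]
wrist_force: [-1.3, 0.3, -0.5]
opening: 0.548
```

```bash
python3 - <<'E'
from h import *
delta([555.7,-309.8,21],RT()); print(ctrl.get_state()["wrist_force"])
E
```

```text
from [ 555.4 -310.7   22. ] rot [1.715e+02 1.000e-01 7.800e+00] q [-33.  42.  87.  -9.  46. -35.] t 7.08
 shift mm [ 0.4 -1.   0.9] norm [0.0007, -0.002, 0.0017] turn deg [-0.1  0.1 -0. ] norm [-0.0007, 0.0006, -0.0002] rows>= 0.0 0.0
[-1.27960953  0.25644613 -0.46595405]
```

Emit:
apply_moves(
  plan=[
    [[0, 0, 0.002, 0, 0, 0], [0, 0, 0.003, 0, 0, 0], [0, 0, 0.003, 0, 0, 0]],
  ],
)

```text
time: 7.45
eef_pos: [555.7, -311.0, 21.6]
eef_rot: [171.4, 0.0, 7.8]
wrist_force: [-1.5, 2.8, 5.7]
opening: 0.549
```

Emit:
apply_moves(
  plan=[
    [[0, 0, 0, 0, 0, 0], [0, 0, 0, 0, 0, 0], [0, 0, 0, 0, 0, 0]],
  ],
  fingers=60,
)

```text
time: 7.82
eef_pos: [555.5, -311.2, 20.9]
eef_rot: [171.4, 0.0, 7.8]
wrist_force: [0.4, -0.2, 0.4]
opening: 0.765
```

Emit:
apply_moves(
  plan=[
    [[0, 0, -0.04, 0, 0, 0], [0, 0, -0.15, 0, 0, 0], [0, 0, -0.25, 0, 0, 0], [0, 0, -0.35, 0, 0, 0], [0, 0, -0.4, 0, 0, 0]],
  ],
)

```text
time: 8.45
eef_pos: [552.4, -281.5, 224.0]
eef_rot: [171.2, -0.3, 7.8]
wrist_force: [-0.9, 0.0, -0.7]
opening: 0.768
```

```bash
python3 - <<'E'
from h import *; import pickle
im,c=grab("wrist","pics/w6.png"); pickle.dump((im,c),open("w6.pkl","wb"))
delta([620,20,200],Rdown(45)); print(ctrl.get_state()["opening"])
E
```

```text
from [ 553.3 -281.7  226.6] rot [171.1  -0.4   7.8] q [-31.  28.  78.  -7.  69. -36.] t 8.5
 shift mm [ 106.9 -290.6  -17.8] norm [0.2138, -0.5812, -0.0356] turn deg [  8.7   2.5 -37.1] norm [0.0972, 0.0274, -0.4127] rows>= 5.0 3.6
0.7653281142728359
```

View pics/w6.png

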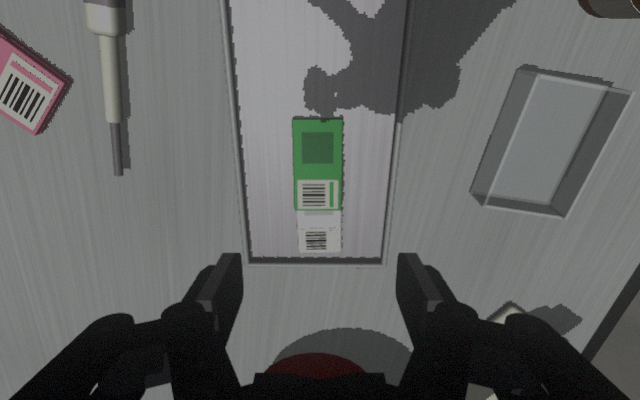

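Green rests on white's plain end, in line with it, and both labels show: green at (318,163), white at (320,233). Now to measure it.

```bash
python3 - <<'E'
from h import *; import pickle
im,c=pickle.load(open("w6.pkl","rb"))
hsv=cv2.cvtColor(im,cv2.COLOR_RGB2HSV)
g=((hsv[:,:,0]>45)&(hsv[:,:,0]<85)&(hsv[:,:,1]>80)); g[:,:260]=0;g[:,380:]=0
k=contour(g); h=cv2.boxPoints(cv2.minAreaRect(k.astype(np.float32))); 
# corner extremes
cn=[k[np.argmin(k@np.array(s))] for s in [(1,1),(-1,1),(1,-1),(-1,-1)]]; print(np.array(cn).tolist())
P=np.vstack([onplane(c,cn[:2],11.9),onplane(c,cn[2:],25.3)]); print(P.round(1).tolist())
ctr=P.mean(0);d=(P[0]+P[1]-P[2]-P[3])[:2]/2;print("ctr",ctr,"len",np.hypot(*d),"yaw",np.degrees(np.arctan2(d[1],d[0])))
T=onplane(c,[(248,263),(381,264)],15);print("tray end",T)
W=onplane(c,[(299,251),(341,252)],12);print("white label end",W)
w=np.array([564.2,-372,0]);print("along,across from white",(ctr-w)@U,(ctr-w)@V)
cv2.imwrite("pics/w6c.png",cv2.resize(im[100:275,220:410],None,fx=4,fy=3.4,interpolation=cv2.INTER_CUBIC)[:,:,::-1])
E
```

```text
[[293, 119], [341, 119], [295, 209], [340, 209]]
[[526.7, -273.1, 11.9], [570.7, -267.1, 11.9], [538.6, -359.4, 25.3], [583.1, -353.5, 25.3]]
ctr [ 554.77388533 -313.26094182   18.6       ] len 87.22538452907452 yaw 97.99811984757261
tray end [[ 494.04423596 -439.8016786    15.        ]
 [ 641.23058625 -421.51804972   15.        ]]
white label end [[ 548.6028705  -418.3684146    12.        ]
 [ 594.80758803 -413.52939793   12.        ]]
along,across from white 59.474865596438924 1.3670978507424316
```

View pics/w6c.png

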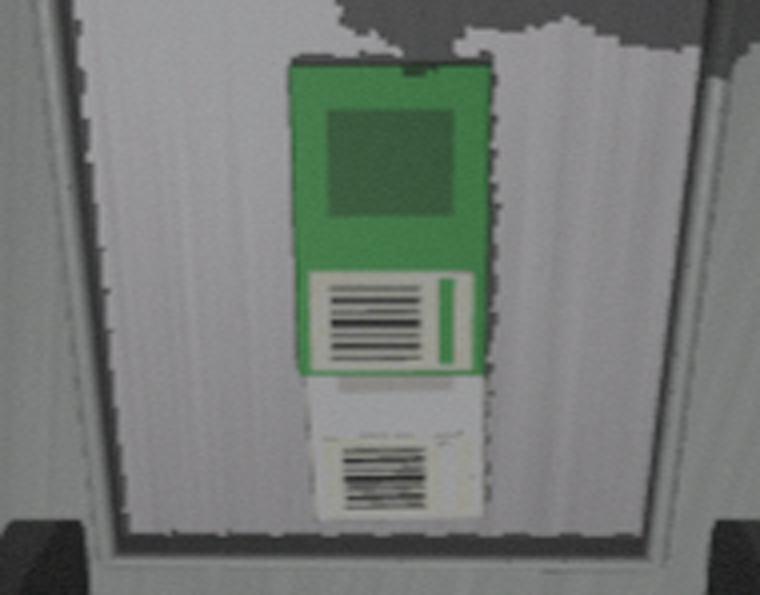

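Emit:
apply_moves(
  plan=[
    [[0.03, -0.1, 0, 0.04, 0.01, -0.1], [0.07, -0.22, -0.01, 0.08, 0.02, -0.2], [0.11, -0.34, -0.02, 0.097, 0.027, -0.31], [0.16, -0.46, -0.03, 0.097, 0.027, -0.41], [0.21, -0.58, -0.036, 0.097, 0.027, -0.41]],
  ],
)

```text
time: 9.12
eef_pos: [615.0, 14.3, 194.7]
eef_rot: [-179.5, 0.1, 44.8]
wrist_force: [0.6, -0.7, 0.2]
opening: 0.765
```

Emit:
apply_moves(
  plan=[
    [[0, 0, 0, 0, 0, 0]],
  ],
)

```text
time: 9.25
eef_pos: [614.7, 17.1, 193.8]
eef_rot: [-179.4, 0.2, 45.1]
wrist_force: [0.2, -0.7, -0.2]
opening: 0.765
```

```bash
python3 - <<'E'
from h import *; import pickle
im,c=grab("wrist","pics/w7.png"); pickle.dump((im,c),open("w7.pkl","wb"))
hsv=cv2.cvtColor(im,cv2.COLOR_RGB2HSV)
g=((hsv[:,:,0]<17)&(hsv[:,:,1]>120)); g[300:]=0
k=contour(g); print("px",k.min(0),k.max(0)); P=onplane(c,k,9); C,_,a=rect(P); print("orange rect",C,_,a)
delta([C[0],C[1],120],Rdown(a-90))
E
```

```text
px [324 137] [431 212]
orange rect [651.44812012  52.31168365] (89.15042877197266, 48.1749153137207) 61.93733215332031
from [614.5  14.6 194.1] rot [-179.4    0.2   44.9] q [ -6.  31.  76.   0.  73. -51.] t 9.3
 shift mm [53.   0.1 73.9] norm [0.106, 0.0003, 0.1478] turn deg [-0.4  0.5 73. ] norm [-0.004, 0.0058, 0.8111] rows>= 1.5 6.8
```

View pics/w7.png

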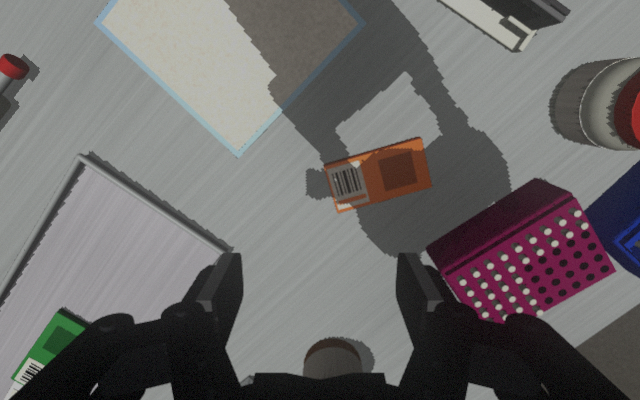

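Orange is at about (378,175) with its label at the left end, so label-to-plain yaw is 61.9°. I'll turn and descend.

Emit:
apply_moves(
  plan=[
    [[0.02, 0, 0.03, 0, 0, 0.118], [0.05, 0, 0.06, 0, 0, 0.236], [0.08, 0, 0.09, 0, 0, 0.354], [0.1, 0, 0.12, 0, 0, 0.472], [0.106, 0, 0.148, -0.004, 0.005, 0.59]],
  ],
)

```text
time: 9.93
eef_pos: [652.0, 48.5, 119.7]
eef_rot: [-179.9, -0.0, -8.8]
wrist_force: [-0.9, -0.8, -0.7]
opening: 0.766
```

Emit:
apply_moves(
  plan=[
    [[0, 0, 0, 0, 0, 0.11], [0, 0, 0, 0, 0, 0.22], [0, 0, 0, 0, 0, 0.22]],
  ],
)

```text
time: 10.3
eef_pos: [651.7, 48.4, 120.3]
eef_rot: [-179.9, 0.0, -28.2]
wrist_force: [0.3, -0.1, -0.5]
opening: 0.763
```

```bash
python3 - <<'E'
from h import *; import pickle
im,c=grab("wrist","pics/w8.png"); pickle.dump((im,c),open("w8.pkl","wb"))
hsv=cv2.cvtColor(im,cv2.COLOR_RGB2HSV)
g=((hsv[:,:,0]<17)&(hsv[:,:,1]>120)); g[300:]=0
k=contour(g); print("px",k.min(0),k.max(0)); P=onplane(c,k,9); C,_,a=rect(P); print("orange rect",C,_,a)
delta([C[0],C[1],11.5],Rdown(a-90))
E
```

```text
px [284 125] [353 247]
orange rect [652.66204834  52.51600647] (89.0312271118164, 46.62393569946289) 61.74228286743164
from [651.7  48.7 120.3] rot [-179.9    0.   -28.1] q [-2. 39. 74.  0. 67. 26.] t 10.35
 shift mm [ -0.9  -3.7 108.8] norm [-0.0019, -0.0075, 0.2176] turn deg [-0.1  0.   0.2] norm [-0.0007, 0.0, 0.002] rows>= 1.7 0.0
```

View pics/w8.png

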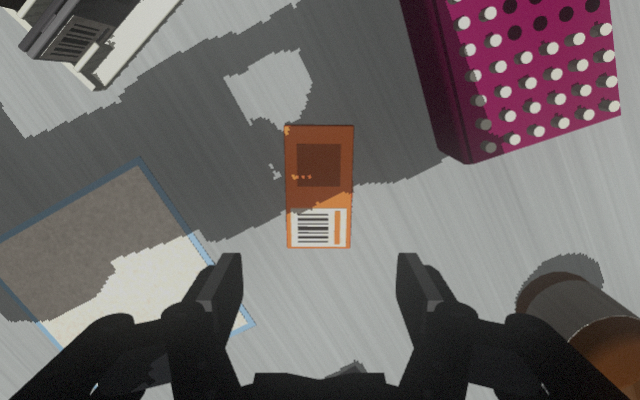

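Orange is centred between the jaws at (320,187), label at the image bottom. Descending.

Emit:
apply_moves(
  plan=[
    [[-0.002, -0.0075, 0.1, 0, 0, 0.002], [-0.002, -0.0075, 0.17, 0, 0, 0.002], [-0.002, -0.0075, 0.21, 0, 0, 0.002], [-0.002, -0.0075, 0.2136, 0, 0, 0.002]],
  ],
)

```text
time: 10.85
eef_pos: [652.1, 53.6, 12.2]
eef_rot: [-180.0, 0.1, -28.3]
wrist_force: [0.1, -0.1, 0.2]
opening: 0.766
```

Emit:
apply_moves(
  plan=[
    [[0, 0, 0, 0, 0, 0], [0, 0, 0, 0, 0, 0], [0, 0, 0, 0, 0, 0], [0, 0, 0, 0, 0, 0]],
  ],
  fingers=160,
  force=30,
)

```text
time: 11.35
eef_pos: [653.7, 53.9, 14.8]
eef_rot: [-179.9, -0.1, -28.4]
wrist_force: [-0.2, -0.3, 5.2]
opening: 0.543
```

Emit:
apply_moves(
  plan=[
    [[0, 0, -0.06, 0, 0, 0], [0, 0, -0.15, 0, 0, 0], [0, 0, -0.22, 0, 0, 0]],
  ],
)

```text
time: 11.72
eef_pos: [652.8, 53.9, 125.1]
eef_rot: [-179.9, -0.0, -28.4]
wrist_force: [0.9, 0.9, -0.2]
opening: 0.548
```

```bash
python3 - <<'E'
from h import *; import pickle
s,p,R=cur()
im,c=grab("wrist","pics/w9.png"); pickle.dump((im,c,p,R.as_matrix()),open("w9.pkl","wb"))
hsv=cv2.cvtColor(im,cv2.COLOR_RGB2HSV)
g=((hsv[:,:,0]<17)&(hsv[:,:,1]>120)); g[:100]=0;g[:,:230]=0;g[:,410:]=0
k=contour(g); print(k.min(0),k.max(0))
for zt in (3,4.5,6): print(zt,rect(intool(c,k,p,R,zt)))
tgt=np.array([564.2,-372,0])+120*U; print(tgt)
delta([tgt[0],tgt[1]+2,80],RT())
E
```

```text
[260 166] [378 357]
3 (array([-0.53417015, -0.444664  ]), (88.87811279296875, 45.600181579589844), 89.87152099609375)
4.5 (array([-0.5340023 ,  0.38536453]), (89.86864471435547, 46.108375549316406), 89.87153625488281)
6 (array([-0.53384018,  1.21537781]), (90.85916900634766, 46.61658477783203), 89.87153625488281)
[ 547.91413131 -253.11025914    0.        ]
from [655.1  53.9 130.3] rot [-179.7   -0.4  -28.4] q [-2. 39. 73.  0. 67. 26.] t 11.78
 shift mm [ 50.2 319.6  49.1] norm [0.1004, 0.6391, 0.0981] turn deg [ -8.5   2.2 -36.1] norm [-0.094, 0.0244, -0.4014] rows>= 5.2 3.5
```

View pics/w9.png

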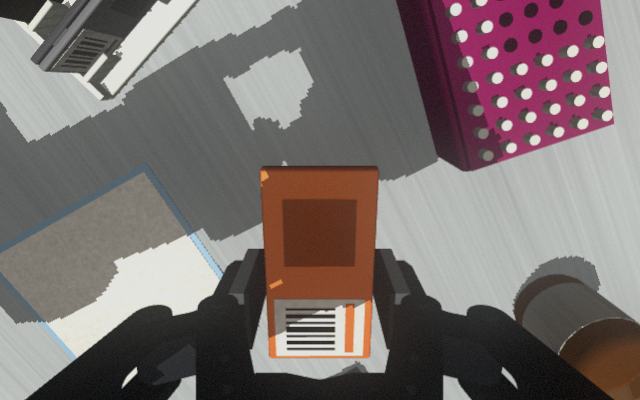

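Emit:
apply_moves(
  plan=[
    [[0.01, 0.1, 0, -0.02, 0.005, -0.1], [0.025, 0.22, 0.02, -0.04, 0.01, -0.2], [0.045, 0.34, 0.04, -0.07, 0.015, -0.3], [0.07, 0.46, 0.06, -0.094, 0.024, -0.4], [0.09, 0.58, 0.08, -0.094, 0.024, -0.401]],
  ],
)

```text
time: 12.4
eef_pos: [553.6, -223.7, 82.6]
eef_rot: [171.5, 0.5, 7.9]
wrist_force: [0.7, -0.4, 0.2]
opening: 0.543
```

```bash
python3 - <<'E'
from h import *
delta([546.9,-251.5,45],RT())
E
```

```text
from [ 553.6 -223.7   82.6] rot [171.5   0.5   7.9] q [-26.  35.  90. -10.  51. -28.] t 12.4
 shift mm [-10.2  20.8  41.3] norm [-0.0203, 0.0415, 0.0825] turn deg [-0.1  0.5  0.2] norm [-0.0008, 0.0058, 0.0022] rows>= 0.8 0.1
```

Emit:
apply_moves(
  plan=[
    [[-0.01, 0.02, 0.03, 0, 0.003, 0.001], [-0.02, 0.04, 0.06, 0, 0.006, 0.002], [-0.02, 0.041, 0.082, 0, 0.006, 0.002], [-0.02, 0.041, 0.082, 0, 0.006, 0.002], [-0.02, 0.041, 0.082, 0, 0.006, 0.002]],
  ],
)

```text
time: 13.02
eef_pos: [548.3, -249.2, 45.5]
eef_rot: [171.5, -0.0, 7.7]
wrist_force: [0.1, -0.0, 0.4]
opening: 0.543
```

```bash
python3 - <<'E'
from h import *
delta([546.9,-251.5,24.3],RT())
E
```

```text
from [ 548.3 -249.2   45.5] rot [171.5  -0.    7.7] q [-28.  38.  92. -10.  46. -30.] t 13.03
 shift mm [-1.7 -1.1 21.3] norm [-0.0034, -0.0022, 0.0426] turn deg [-0.1 -0.  -0.1] norm [-0.001, -0.0003, -0.0008] rows>= 0.3 0.0
```

Emit:
apply_moves(
  plan=[
    [[-0.002, -0.002, 0.025, 0, 0, 0], [-0.003, -0.002, 0.0426, 0, 0, 0], [-0.003, -0.002, 0.0426, 0, 0, 0]],
  ],
)

```text
time: 13.4
eef_pos: [546.4, -252.3, 23.6]
eef_rot: [171.5, 0.0, 7.7]
wrist_force: [-0.5, 0.1, 0.6]
opening: 0.545
```

Emit:
apply_moves(
  plan=[
    [[0, 0, 0.002, 0, 0, 0], [0, 0, 0.003, 0, 0, 0], [0, 0, 0.003, 0, 0, 0]],
  ],
)

```text
time: 13.78
eef_pos: [546.4, -252.4, 23.3]
eef_rot: [171.5, -0.0, 7.6]
wrist_force: [-1.8, 3.4, 9.2]
opening: 0.547
```

Emit:
apply_moves(
  plan=[
    [[0, 0, 0, 0, 0, 0], [0, 0, 0, 0, 0, 0], [0, 0, 0, 0, 0, 0]],
  ],
  fingers=60,
)

```text
time: 14.15
eef_pos: [546.4, -252.7, 22.4]
eef_rot: [171.5, 0.0, 7.6]
wrist_force: [0.3, -0.0, 0.2]
opening: 0.762
```

Emit:
apply_moves(
  plan=[
    [[0, 0, -0.04, 0, 0, 0], [0, 0, -0.15, 0, 0, 0], [0, 0, -0.25, 0, 0, 0], [0, 0, -0.35, 0, 0, 0], [0, 0, -0.42, 0, 0, 0]],
  ],
)

```text
time: 14.78
eef_pos: [542.6, -221.8, 232.9]
eef_rot: [171.4, -0.1, 7.7]
wrist_force: [0.2, -0.8, -0.2]
opening: 0.762
```

```bash
python3 - <<'E'
from h import *; import pickle
im,c=grab("wrist","pics/w10.png"); pickle.dump((im,c),open("w10.pkl","wb"))
delta([570,260,260],Rdown(10)); print(ctrl.get_state()["opening"])
hsv=cv2.cvtColor(im,cv2.COLOR_RGB2HSV)
def pose(m,z0,z1):
    k=contour(m);cn=[k[np.argmin(k@np.array(s))] for s in [(1,1),(-1,1),(1,-1),(-1,-1)]]; print(np.array(cn).tolist())
    P=np.vstack([onplane(c,cn[:2],z0),onplane(c,cn[2:],z1)]);d=(P[0]+P[1]-P[2]-P[3])[:2]/2
    ctr=P.mean(0);w=np.array([564.2,-372,0]);print("ctr",ctr.round(1),"len",np.hypot(*d).round(1),"yaw",np.degrees(np.arctan2(d[1],d[0])).round(2),"along/across",((ctr-w)@U).round(1),((ctr-w)@V).round(1)); return P
g=((hsv[:,:,0]<17)&(hsv[:,:,1]>110)); g[:,:260]=0;g[:,380:]=0;g[280:]=0
print(pose(g,11.9,25.3).round(1).tolist())
g=((hsv[:,:,0]>45)&(hsv[:,:,0]<85)&(hsv[:,:,1]>80)); g[:,:260]=0;g[:,380:]=0
k=contour(g);cn=[k[np.argmin(k@np.array(s))] for s in [(1,-1),(-1,-1)]];print("green label end",cn,onplane(c,cn,25.3).round(1).tolist())
E
```

```text
from [ 544.2 -222.1  237.4] rot [171.2  -0.5   7.7] q [-26.  24.  82.  -8.  69. -31.] t 14.82
 shift mm [  90.2 -465.4  -94.1] norm [0.1804, -0.9308, -0.1883] turn deg [ 8.8 -0.3 -2.4] norm [0.0979, -0.0032, -0.0261] rows>= 7.7 0.9
0.7629226932552143
[[295, 118], [342, 118], [296, 206], [341, 206]]
ctr [ 545.7 -253.9   18.6] len 87.1 yaw 97.62 along/across 119.5 2.4
[[517.8, -213.7, 11.9], [562.0, -207.8, 11.9], [528.7, -300.1, 25.3], [574.2, -294.1, 25.3]]
green label end [array([299, 254], dtype=int32), array([341, 254], dtype=int32)] [[538.1, -358.5, 25.3], [583.7, -352.5, 25.3]]
```

View pics/w10.png

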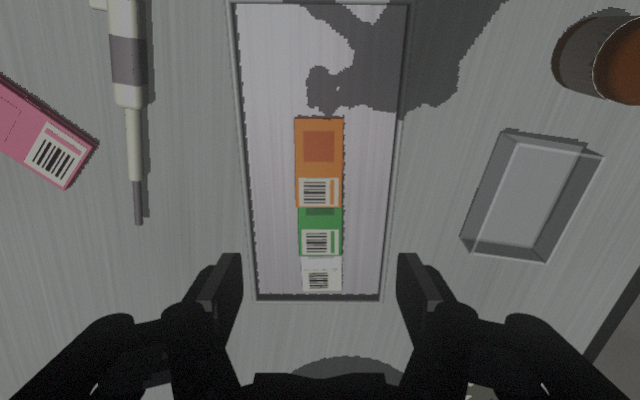

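Orange sits 60.0 mm along from green, at yaw 97.6°. All three labels show: (318,192), (320,243) and (321,277). Now the blue case. I'll look from its +y side.

Emit:
apply_moves(
  plan=[
    [[0.02, -0.12, -0.02, 0.05, 0, 0], [0.05, -0.25, -0.04, 0.098, 0, -0.02], [0.08, -0.37, -0.06, 0.098, 0, -0.026], [0.1, -0.5, -0.08, 0.098, 0, -0.026], [0.12, -0.62, -0.08, 0.098, 0, -0.026]],
  ],
)

```text
time: 15.45
eef_pos: [560.2, 90.3, 225.2]
eef_rot: [-179.7, 0.1, 9.9]
wrist_force: [0.3, 0.2, 0.2]
opening: 0.763
```

```bash
python3 - <<'E'
from h import *; import pickle
delta([560,380,240],Rdown(10))
im,c=pickle.load(open("w3.pkl","rb"))
B=onplane(c,[(10+77/3.8,88/3.8),(10+137/3.8,448/3.8)],54);print("blue top edge ends",B.round(1).tolist(),B.mean(0))
E
```

```text
from [560.2  90.3 225.2] rot [-1.797e+02  1.000e-01  9.900e+00] q [ 1. 25. 82.  0. 73. -9.] t 15.45
 shift mm [  49.9 -285.4  -13.3] norm [0.0997, -0.5709, -0.0267] turn deg [-0.3  0.1 -0.1] norm [-0.0034, 0.0008, -0.0006] rows>= 4.6 0.0
blue top edge ends [[614.2, 336.1, 54.0], [528.1, 314.3, 54.0]] [571.14757146 325.18766784  54.        ]
```

Emit:
apply_moves(
  plan=[
    [[0.02, -0.12, -0.01, 0, 0, 0], [0.04, -0.25, -0.02, 0, 0, 0], [0.06, -0.38, -0.025, 0, 0, 0], [0.08, -0.5, -0.027, 0, 0, 0], [0.1, -0.57, -0.027, 0, 0, 0]],
  ],
)

```text
time: 16.08
eef_pos: [559.1, 380.7, 239.5]
eef_rot: [-179.7, 0.2, 10.1]
wrist_force: [1.0, -0.8, -0.1]
opening: 0.763
```

```bash
python3 - <<'E'
from h import *; import pickle
im,c=grab("wrist","pics/w11.png"); pickle.dump((im,c),open("w11.pkl","wb"))
E
```

```text
(no output)
```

View pics/w11.png

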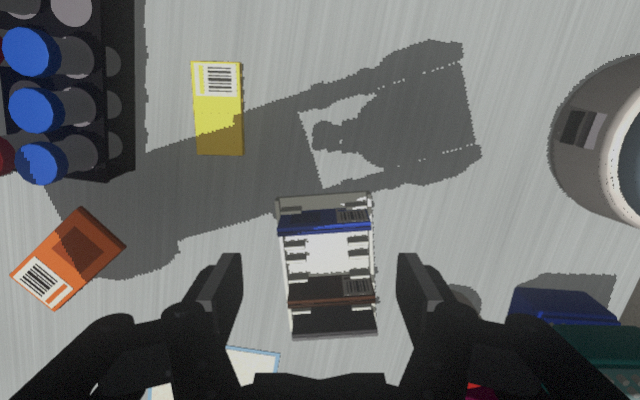

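```bash
python3 - <<'E'
from h import *; import pickle
im,c=pickle.load(open("w11.pkl","rb"))
cv2.imwrite("pics/w11c.png",cv2.resize(im[185:345,265:390],None,fx=5,fy=3.7,interpolation=cv2.INTER_CUBIC)[:,:,::-1])
hsv=cv2.cvtColor(im,cv2.COLOR_RGB2HSV)
E
```

```text
(no output)
```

View pics/w11c.png

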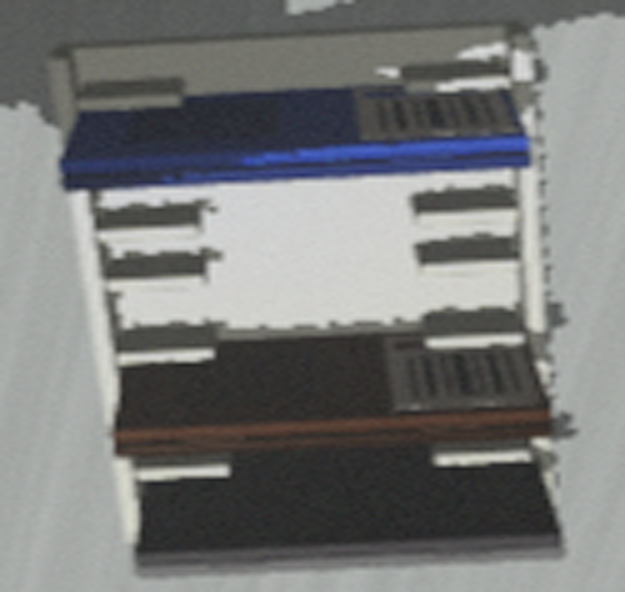

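The blue label faces +y, at the right (world +x) end, near (350,216). The blue top edge runs (278,232)-(371,226).

```bash
python3 - <<'E'
from h import *; import pickle
im,c=pickle.load(open("w11.pkl","rb"))
B=onplane(c,[(265+65/5,185+174/3.7),(265+528/5,185+151/3.7)],54);d=B[1]-B[0]
print(B.round(1).tolist(),B.mean(0).round(1),np.hypot(*d[:2]),np.degrees(np.arctan2(d[1],d[0])))
delta([570,326,140],Rdown(104.2))
E
```

```text
[[529.1, 316.1, 54.0], [614.4, 337.9, 54.0]] [571.7 327.   54. ] 88.03382122455287 14.306539669889553
from [558.6 384.8 238.9] rot [-179.5    0.2   10.2] q [28. 37. 60.  1. 84. 18.] t 16.12
 shift mm [ 1.1 60.7 98.4] norm [0.0021, 0.1215, 0.1967] turn deg [ -0.5  -0.3 -94. ] norm [-0.0054, -0.0031, -1.044] rows>= 1.8 8.8
```

Emit:
apply_moves(
  plan=[
    [[0.0, 0.024, 0.03, 0, 0, -0.118], [0.0, 0.05, 0.06, 0, 0, -0.236], [0, 0.075, 0.09, 0, 0, -0.354], [0, 0.1, 0.12, 0, 0, -0.472], [0.002, 0.122, 0.17, -0.003, -0.003, -0.59]],
  ],
  fingers=90,
)

```text
time: 16.75
eef_pos: [571.6, 317.5, 154.4]
eef_rot: [-179.9, 0.1, 63.4]
wrist_force: [0.7, 0.6, -0.0]
opening: 0.647
```

Emit:
apply_moves(
  plan=[
    [[0, 0, 0.005, 0, 0, -0.118], [0, 0, 0.01, 0, 0, -0.236], [0, 0, 0.02, 0, 0, -0.354], [0, 0, 0.026, 0, 0, -0.45], [0, 0, 0.026, 0, 0, -0.454]],
  ],
)

```text
time: 17.38
eef_pos: [570.9, 317.9, 140.9]
eef_rot: [-179.7, 0.0, 103.9]
wrist_force: [-0.6, 0.3, 0.1]
opening: 0.652
```

```bash
python3 - <<'E'
from h import *; import pickle
im,c=grab("wrist","pics/w12.png"); pickle.dump((im,c),open("w12.pkl","wb"))
delta([571.4,326.1,36],Rdown(104.25))
E
```

```text
from [571.  318.  141.2] rot [-179.7    0.   103.8] q [ 22.  38.  73.   0.  70. -81.] t 17.43
 shift mm [  7.8   2.9 105.2] norm [0.0157, 0.0057, 0.2104] turn deg [-0.3  0.  -0.5] norm [-0.0034, 0.0002, -0.0052] rows>= 1.7 0.1
```

View pics/w12.png

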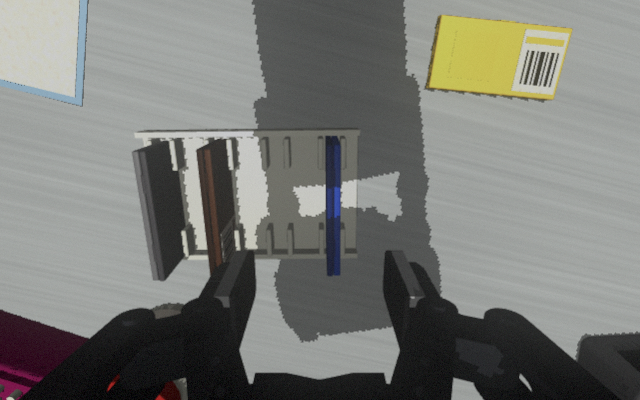

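```bash
python3 - <<'E'
from h import *; import pickle
im,c=pickle.load(open("w12.pkl","rb"))
hsv=cv2.cvtColor(im,cv2.COLOR_RGB2HSV)
g=((hsv[:,:,0]>105)&(hsv[:,:,0]<135)&(hsv[:,:,1]>120)); g[:100]=0;g[300:]=0;g[:,:300]=0;g[:,360:]=0
k=contour(g);print(k.min(0),k.max(0)); print(rect(onplane(c,k,54)))
cv2.imwrite("pics/w12c.png",cv2.resize(im[120:290,290:380],None,fx=5,fy=3.4,interpolation=cv2.INTER_CUBIC)[:,:,::-1])
E
```

```text
[327 144] [339 274]
(array([570.24951172, 326.23724365]), (88.64643859863281, 7.765583515167236), 14.80417251586914)
```

View pics/w12c.png

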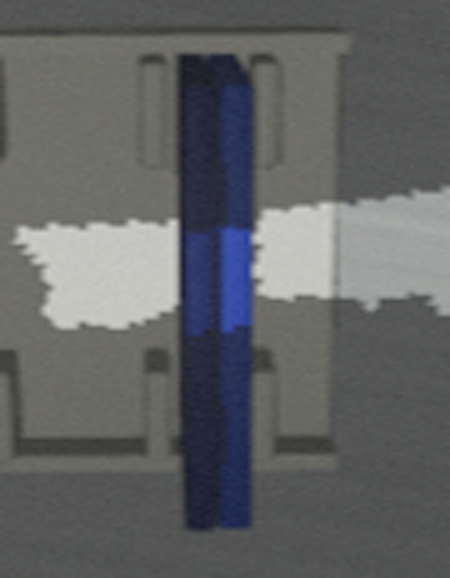

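The mask agrees with the earlier fix within 1 mm. Descending straddling the blue case.

Emit:
apply_moves(
  plan=[
    [[0.015, 0.005, 0.05, -0.003, 0, -0.005], [0.016, 0.005, 0.12, -0.003, 0, -0.005], [0.016, 0.005, 0.18, -0.003, 0, -0.005], [0.016, 0.005, 0.21, -0.003, 0, -0.005], [0.016, 0.005, 0.21, -0.003, 0, -0.005]],
  ],
)

```text
time: 18.05
eef_pos: [570.8, 326.3, 35.9]
eef_rot: [-179.9, 0.0, 104.3]
wrist_force: [0.1, 1.4, -1.0]
opening: 0.654
```

Emit:
apply_moves(
  plan=[
    [[0, 0, 0, 0, 0, 0], [0, 0, 0, 0, 0, 0], [0, 0, 0, 0, 0, 0], [0, 0, 0, 0, 0, 0], [0, 0, 0, 0, 0, 0]],
  ],
  fingers=240,
  force=30,
)

```text
time: 18.68
eef_pos: [571.7, 326.8, 37.8]
eef_rot: [179.9, -0.0, 104.4]
wrist_force: [0.2, 0.0, 5.6]
opening: 0.103
```

Gripped at about 9 mm. Now lift it out and carry it to the pad, turning to a 45° lean with the label side up.

Emit:
apply_moves(
  plan=[
    [[0, 0, -0.03, 0, 0, 0], [0, 0, -0.1, 0, 0, 0], [0, 0, -0.18, 0, 0, 0], [0, 0, -0.22, 0, 0, 0]],
  ],
)

```text
time: 19.18
eef_pos: [571.9, 326.9, 150.0]
eef_rot: [179.8, -0.0, 104.4]
wrist_force: [0.8, -0.1, -0.7]
opening: 0.097
```

```bash
python3 - <<'E'
from h import *
def RL(psi,t): return Rdown(psi)*Rot.from_rotvec([0,np.radians(t),0])
R=RL(80,45); print(R.as_matrix().round(2))
delta([500,50,90],R)
im,_=grab("scene","pics/s13.png"); cv2.imwrite("pics/s13.png",im[:,:,::-1])
E
```

```text
[[ 0.12  0.98  0.12]
 [ 0.7  -0.17  0.7 ]
 [ 0.71  0.   -0.71]]
from [571.9 326.9 150. ] rot [179.8  -0.  104.4] q [ 23.  38.  72.  -0.  70. -81.] t 19.18
 shift mm [-250.4 -138.7   59.4] norm [-0.5009, -0.2773, 0.1188] turn deg [-9.4 44.2 23.2] norm [-0.1042, 0.4914, 0.2577] rows>= 4.7 4.7
```

View pics/s13.png

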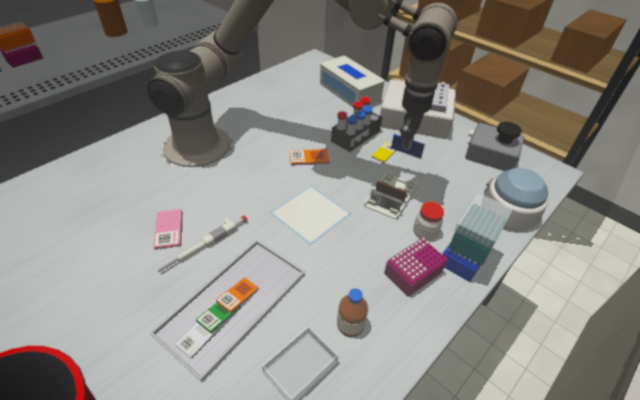

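Emit:
apply_moves(
  plan=[
    [[-0.09, -0.05, 0.0, -0.02, 0.09, 0.05], [-0.19, -0.1, 0.0, -0.04, 0.19, 0.1], [-0.29, -0.16, 0.03, -0.06, 0.29, 0.15], [-0.39, -0.22, 0.07, -0.08, 0.39, 0.2], [-0.5, -0.277, 0.119, -0.104, 0.49, 0.257]],
  ],
)

```text
time: 19.85
eef_pos: [500.2, 51.7, 89.3]
eef_rot: [179.9, -45.0, 79.9]
wrist_force: [0.2, -0.8, -1.4]
opening: 0.101
```

```bash
cat >>h.py <<'E'
def RL(psi,t): return Rdown(psi)*Rot.from_rotvec([0,np.radians(t),0])
E
python3 - <<'E'
from h import *
delta([500,50,50],RL(80,45))
E
```

```text
from [500.2  51.7  89.3] rot [179.9 -45.   79.9] q [ -28.   35.  108.   49.   64. -141.] t 19.85
 shift mm [-29.    0.   26.6] norm [-0.058, 0.0001, 0.0532] turn deg [ 0.2  0.  -0.1] norm [0.002, 0.0003, -0.0007] rows>= 0.6 0.0
```

Emit:
apply_moves(
  plan=[
    [[-0.03, 0, 0.03, 0, 0, 0], [-0.06, 0, 0.06, 0, 0, 0], [-0.084, 0, 0.084, 0, 0, 0], [-0.084, 0, 0.084, 0, 0, 0]],
  ],
)

```text
time: 20.35
eef_pos: [499.3, 54.1, 28.5]
eef_rot: [-179.6, -44.8, 79.8]
wrist_force: [-0.3, 0.5, -0.2]
opening: 0.098
```

```bash
python3 - <<'E'
from h import *
im,_=grab("scene","pics/s14.png"); cv2.imwrite("pics/s14.png",cv2.resize(im[100:260,230:420],None,fx=4,fy=3.6,interpolation=cv2.INTER_CUBIC)[:,:,::-1])
im,_=grab("wrist","pics/w14.png")
print(ctrl.get_state()["eef_pos"])
E
```

```text
[499.87652721  54.0571062   29.65158487]
```

View pics/s14.png

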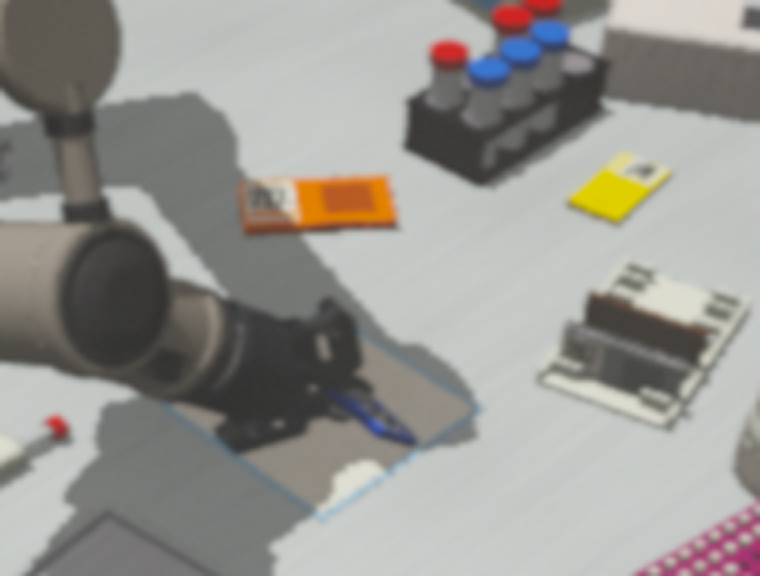

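View pics/w14.png

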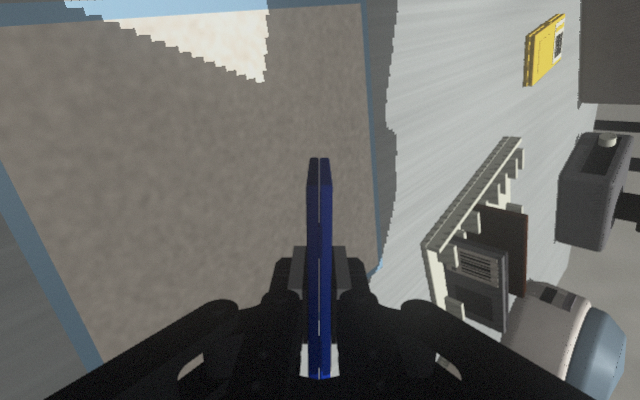

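Blue is held at a 45° lean over the pad, within the border. Ease it down to contact.

Emit:
apply_moves(
  plan=[
    [[-0.003, 0, 0.003, 0, 0, 0], [-0.005, 0, 0.005, 0, 0, 0], [-0.005, 0, 0.005, 0, 0, 0]],
  ],
)

```text
time: 20.82
eef_pos: [499.8, 53.5, 25.9]
eef_rot: [-179.8, -44.7, 80.0]
wrist_force: [0.6, 0.3, 0.5]
opening: 0.095
```

Emit:
apply_moves(
  plan=[
    [[-0.001, 0, 0.001, 0, 0, 0], [-0.001, 0, 0.001, 0, 0, 0], [-0.001, 0, 0.001, 0, 0, 0], [-0.001, 0, 0.001, 0, 0, 0]],
  ],
  fingers=175,
)

```text
time: 21.32
eef_pos: [499.7, 53.4, 25.1]
eef_rot: [-179.8, -44.7, 79.9]
wrist_force: [-0.3, -0.1, -0.7]
opening: 0.313
```

```bash
python3 - <<'E'
from h import *
im,_=grab("scene","pics/s15.png"); cv2.imwrite("pics/s15.png",cv2.resize(im[100:260,230:420],None,fx=4,fy=3.6,interpolation=cv2.INTER_CUBIC)[:,:,::-1])
im,_=grab("wrist","pics/w15.png")
E
```

```text
(no output)
```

View pics/w15.png

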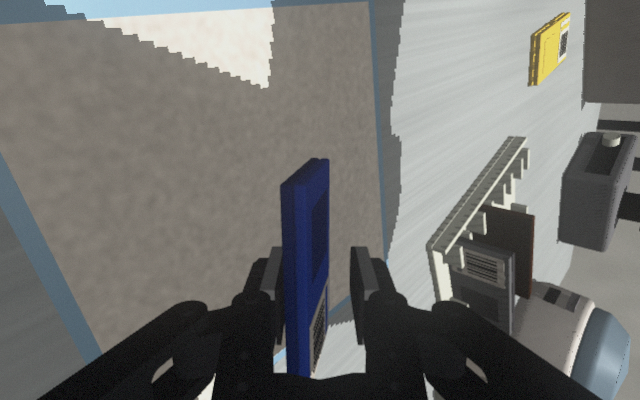

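Blue now leans on the lower finger, label side up. I'll withdraw along the tool axis so it drops flat.

Emit:
apply_moves(
  plan=[
    [[0, 0, -0.04, 0, 0, 0], [0, 0, -0.09, 0, 0, 0], [0, 0, -0.14, 0, 0, 0], [-0.02, 0, -0.2, 0, 0, 0], [0.02, 0, -0.26, 0, 0, 0]],
  ],
)

```text
time: 22.05
eef_pos: [484.8, -32.0, 125.1]
eef_rot: [-179.7, -44.7, 79.7]
wrist_force: [0.3, 0.2, 1.0]
opening: 0.314
```

```bash
python3 - <<'E'
from h import *
im,_=grab("scene","pics/s16.png"); cv2.imwrite("pics/s16.png",cv2.resize(im[100:260,230:420],None,fx=4,fy=3.6,interpolation=cv2.INTER_CUBIC)[:,:,::-1])
im,_=grab("wrist","pics/w16.png")
delta([470,30,200],Rdown(80))
E
```

```text
from [486.5 -32.3 127.7] rot [179.7 -44.6  80.1] q [ -37.   33.  103.   41.   73. -140.] t 22.15
 shift mm [ 92.5 -26.9 -10.5] norm [0.185, -0.0539, -0.0211] turn deg [  0.2 -44.6   0. ] norm [0.0022, -0.4954, 0.0001] rows>= 1.6 4.2
```

View pics/w16.png

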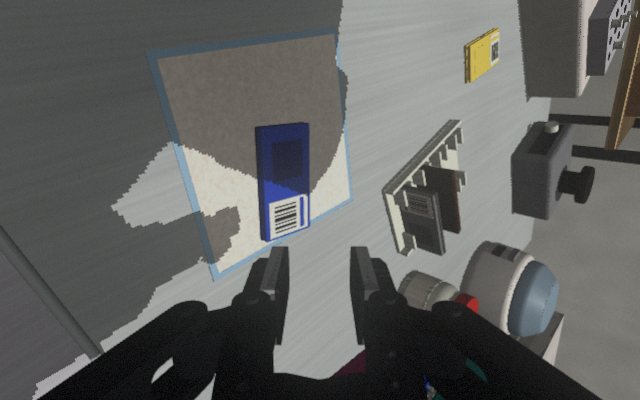

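View pics/s16.png

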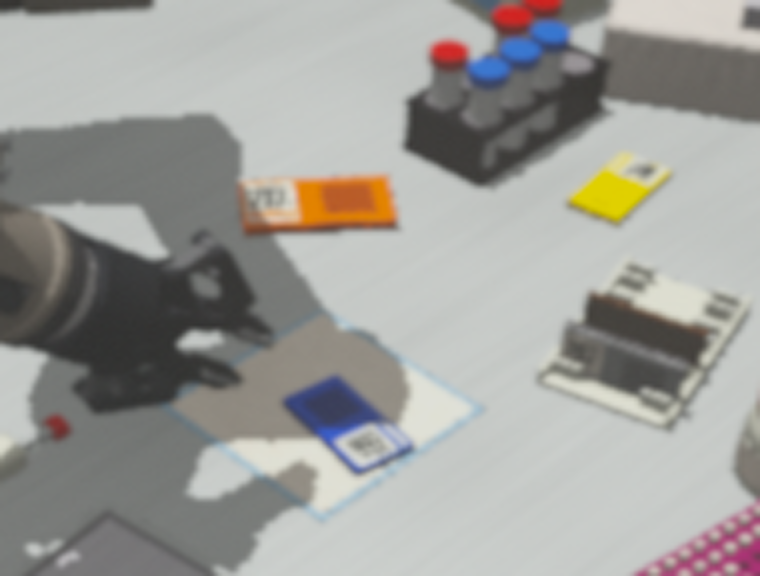

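Blue lies flat on the pad, label up, at about (285,182) in the wrist view. I'll straighten up above it and measure.

Emit:
apply_moves(
  plan=[
    [[0.04, 0, -0.01, 0, -0.1, 0], [0.08, 0, -0.01, 0, -0.21, 0], [0.12, 0, -0.01, 0, -0.32, 0], [0.16, 0, 0, 0, -0.43, 0], [0.19, 0, 0, 0, -0.495, 0]],
  ],
  fingers=60,
)

```text
time: 22.78
eef_pos: [497.2, 37.6, 192.7]
eef_rot: [180.0, 0.1, 80.1]
wrist_force: [-0.9, 0.2, -1.0]
opening: 0.762
```

```bash
python3 - <<'E'
from h import *; import pickle
im,c=grab("wrist","pics/w17.png"); pickle.dump((im,c),open("w17.pkl","wb"))
hsv=cv2.cvtColor(im,cv2.COLOR_RGB2HSV)
g=((hsv[:,:,0]>110)&(hsv[:,:,0]<130)&(hsv[:,:,1]>130)); g[330:]=0
g=cv2.morphologyEx(g.astype(np.uint8),cv2.MORPH_OPEN,np.ones((3,3)))
k=contour(g); print("px",k.min(0),k.max(0)); C,_,a=rect(onplane(c,k,9)); print(C,_,a)
delta([C[0],C[1],110],Rdown((a-90)%180))
E
```

```text
px [308 123] [332 187]
[481.25192261  39.61448288] (57.40040588378906, 21.686887741088867) 170.75506591796875
from [498.   39.4 193.9] rot [179.9   0.2  80.2] q [ -4.  20.  96.  -0.  65. -84.] t 22.82
 shift mm [ -2.4 -16.8  83.9] norm [-0.0048, -0.0335, 0.1678] turn deg [ 0.1  0.2 -0.6] norm [0.0013, 0.0018, -0.0062] rows>= 1.4 0.1
```

View pics/w17.png

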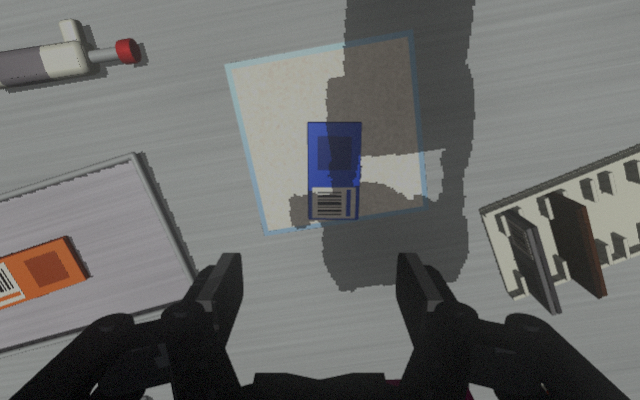

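Blue is at (334,171), label towards the image bottom (world +x). The mask was too tight, so I'll redo it on the saved frame.

```bash
python3 - <<'E'
from h import *; import pickle
im,c=pickle.load(open("w17.pkl","rb"))
hsv=cv2.cvtColor(im,cv2.COLOR_RGB2HSV)
g=((hsv[:,:,0]>106)&(hsv[:,:,0]<135)&(hsv[:,:,1]>110)); g[230:]=0;g[:115]=0;g[:,:295]=0;g[:,375:]=0
k=np.argwhere(g)[:,::-1]; print("px",k.min(0),k.max(0)); C,_,a=rect(onplane(c,k,9)); print(C,_,a)
delta([C[0],C[1],110],Rdown((a-90)%180))
E
```

```text
px [308 122] [360 219]
[498.4234314   49.39875031] (89.22068786621094, 46.27981185913086) 169.6161651611328
from [498.   39.4 193.9] rot [179.9   0.2  80.2] q [ -4.  20.  96.  -0.  65. -84.] t 22.82
 shift mm [10.2 -1.5 83.9] norm [0.0203, -0.003, 0.1678] turn deg [0.1 0.2 0.6] norm [0.0014, 0.0018, 0.0065] rows>= 1.4 0.1
```

Emit:
apply_moves(
  plan=[
    [[0.01, -0.002, 0.08, 0, 0, 0.004], [0.02, -0.003, 0.17, 0, 0, 0.006], [0.02, -0.003, 0.26, 0, 0, 0.006], [0.02, -0.003, 0.32, 0, 0, 0.006], [0.02, -0.003, 0.33, 0, 0, 0.006]],
  ],
)

```text
time: 23.45
eef_pos: [495.5, 46.8, 24.5]
eef_rot: [-179.6, -0.2, 79.5]
wrist_force: [-0.6, -0.6, 0.3]
opening: 0.766
```

```bash
python3 - <<'E'
from h import *
delta([498.4,49.4,13.0],Rdown(79.6))
E
```

```text
from [495.5  46.8  24.5] rot [-179.6   -0.2   79.5] q [ -4.  34. 105.   0.  41. -83.] t 23.45
 shift mm [ 3.   2.5 11.5] norm [0.0061, 0.005, 0.0231] turn deg [-0.4 -0.2 -0.1] norm [-0.0047, -0.002, -0.0015] rows>= 0.2 0.0
```

Emit:
apply_moves(
  plan=[
    [[0.004, 0.003, 0.012, -0.002, 0, 0], [0.006, 0.004, 0.023, -0.003, 0, 0], [0.006, 0.004, 0.023, -0.003, 0, 0]],
  ],
)

```text
time: 23.82
eef_pos: [499.9, 50.1, 15.3]
eef_rot: [179.8, -0.2, 79.5]
wrist_force: [-0.9, 0.6, 0.4]
opening: 0.766
```

Emit:
apply_moves(
  plan=[
    [[0, 0, 0, 0, 0, 0], [0, 0, 0, 0, 0, 0], [0, 0, 0, 0, 0, 0], [0, 0, 0, 0, 0, 0]],
  ],
  fingers=160,
  force=30,
)

```text
time: 24.32
eef_pos: [500.0, 50.1, 15.7]
eef_rot: [179.8, -0.2, 79.5]
wrist_force: [-2.3, -1.0, 5.5]
opening: 0.541
```

Emit:
apply_moves(
  plan=[
    [[0, 0, -0.06, 0, 0, 0], [0, 0, -0.13, 0, 0, 0], [0, 0, -0.18, 0, 0, 0], [0, 0, -0.18, 0, 0, 0]],
  ],
)

```text
time: 24.82
eef_pos: [500.6, 49.8, 106.6]
eef_rot: [179.6, -0.2, 79.5]
wrist_force: [-0.3, 0.2, -0.8]
opening: 0.539
```

```bash
python3 - <<'E'
from h import *; import pickle
s,p,R=cur()
im,c=grab("wrist","pics/w18.png"); pickle.dump((im,c,p,R.as_matrix()),open("w18.pkl","wb"))
hsv=cv2.cvtColor(im,cv2.COLOR_RGB2HSV)
g=((hsv[:,:,0]>106)&(hsv[:,:,0]<135)&(hsv[:,:,1]>110)); g[:130]=0;g[375:]=0;g[:,:245]=0;g[:,395:]=0
k=np.argwhere(bigmask(g))[:,::-1]; print(k.min(0),k.max(0))
for zt in (3,4,5): print(zt,rect(intool(c,k,p,R,zt)))
delta([538,-192,80],RT())
E
```

```text
[260 165] [376 353]
3 (array([-1.23003769, -3.97731018]), (86.96224975585938, 45.373023986816406), 89.59019470214844)
4 (array([-1.23057365, -3.43286514]), (87.60833740234375, 45.71012878417969), 89.59020233154297)
5 (array([-1.23110962, -2.88841629]), (88.25443267822266, 46.047237396240234), 89.59019470214844)
from [499.7  49.8 105.3] rot [179.8  -0.2  79.5] q [ -3.  26. 102.   0.  52. -83.] t 24.88
 shift mm [-230.9   81.6   24.8] norm [-0.4617, 0.1631, 0.0495] turn deg [-7.4 -5.7 71.6] norm [-0.082, -0.0634, 0.795] rows>= 3.9 6.7
```

View pics/w18.png

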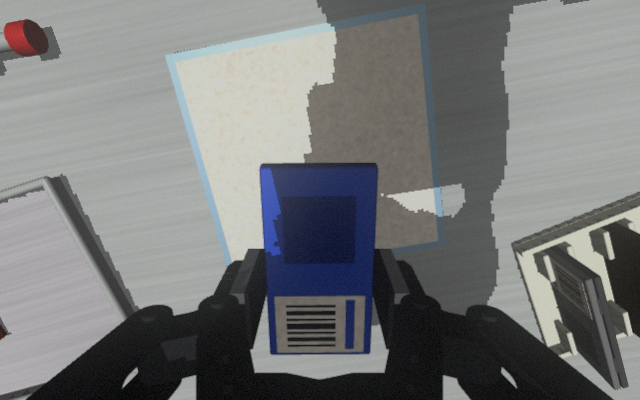

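Blue is held square, label at the image bottom. Carry it to the tray while turning.

Emit:
apply_moves(
  plan=[
    [[-0.07, 0.02, 0, -0.01, -0.01, 0.115], [-0.15, 0.05, 0, -0.02, -0.02, 0.23], [-0.23, 0.08, 0, -0.04, -0.03, 0.345], [-0.31, 0.11, 0.01, -0.05, -0.04, 0.46], [-0.38, 0.135, 0.02, -0.06, -0.045, 0.575]],
  ],
)

```text
time: 25.5
eef_pos: [530.6, -150.4, 92.6]
eef_rot: [173.7, 1.1, 27.3]
wrist_force: [0.4, 0.6, -0.3]
opening: 0.538
```

```bash
python3 - <<'E'
from h import *
delta([539,-194.5,55],RT())
E
```

```text
from [ 530.6 -150.4   92.6] rot [173.7   1.1  27.3] q [-21.  30.  97.  -7.  49. -44.] t 25.5
 shift mm [-12.   38.7  42.3] norm [-0.024, 0.0773, 0.0845] turn deg [-2.1 -1.4 19.5] norm [-0.0238, -0.0161, 0.2163] rows>= 0.9 1.8
```

Emit:
apply_moves(
  plan=[
    [[-0.01, 0.03, 0.03, -0.01, -0.008, 0.1], [-0.02, 0.06, 0.06, -0.02, -0.016, 0.2], [-0.024, 0.077, 0.084, -0.024, -0.016, 0.216], [-0.024, 0.077, 0.084, -0.024, -0.016, 0.216], [-0.024, 0.077, 0.084, -0.024, -0.016, 0.216]],
  ],
)

```text
time: 26.12
eef_pos: [539.8, -192.7, 57.0]
eef_rot: [171.4, -0.1, 8.3]
wrist_force: [-0.7, -0.3, -0.4]
opening: 0.538
```

```bash
python3 - <<'E'
from h import *
delta([539,-194.5,26],RT())
E
```

```text
from [ 539.8 -192.7   57. ] rot [ 1.714e+02 -1.000e-01  8.300e+00] q [-23.  35.  96. -10.  45. -25.] t 26.12
 shift mm [-1.1 -3.  30.9] norm [-0.0022, -0.0059, 0.0618] turn deg [ 0.  -0.2  0.5] norm [0.0004, -0.0017, 0.0053] rows>= 0.5 0.0
```

Emit:
apply_moves(
  plan=[
    [[-0.002, -0.003, 0.03, 0, 0, 0.005], [-0.002, -0.005, 0.055, 0, 0, 0.005], [-0.002, -0.005, 0.062, 0, 0, 0.005], [-0.002, -0.005, 0.062, 0, 0, 0.005]],
  ],
)

```text
time: 26.62
eef_pos: [539.1, -195.2, 25.7]
eef_rot: [171.4, -0.1, 7.8]
wrist_force: [0.1, -0.1, -0.5]
opening: 0.54
```

Emit:
apply_moves(
  plan=[
    [[0, 0, 0.002, 0, 0, 0], [0, 0, 0.004, 0, 0, 0], [0, 0, 0.004, 0, 0, 0]],
  ],
)

```text
time: 27.0
eef_pos: [539.4, -195.5, 25.3]
eef_rot: [171.3, -0.2, 7.7]
wrist_force: [-4.2, 3.6, 11.7]
opening: 0.541
```

Contact at 12 N. Release and back off.

Emit:
apply_moves(
  plan=[
    [[0, 0, 0, 0, 0, 0], [0, 0, 0, 0, 0, 0], [0, 0, 0, 0, 0, 0]],
  ],
  fingers=60,
)

```text
time: 27.38
eef_pos: [539.3, -195.8, 23.8]
eef_rot: [171.3, -0.2, 7.7]
wrist_force: [-0.0, 0.3, 0.3]
opening: 0.767
```

Emit:
apply_moves(
  plan=[
    [[0, 0, -0.04, 0, 0, 0], [0, 0, -0.14, 0, 0, 0], [0, 0, -0.25, 0, 0, 0], [0, 0, -0.35, 0, 0, 0], [0, 0, -0.45, 0, 0, 0]],
  ],
)

```text
time: 28.0
eef_pos: [533.8, -162.0, 248.0]
eef_rot: [171.3, -0.2, 7.7]
wrist_force: [0.5, -0.6, 0.1]
opening: 0.765
```

```bash
python3 - <<'E'
from h import *; import pickle
im,c=grab("wrist","pics/w19.png"); pickle.dump((im,c),open("w19.pkl","wb"))
s,cs=grab("scene","pics/s19.png")
cv2.imwrite("pics/s19c.png",cv2.resize(s[230:385,145:315],None,fx=4.5,fy=3.7,interpolation=cv2.INTER_CUBIC)[:,:,::-1])
cv2.imwrite("pics/w19c.png",cv2.resize(im[80:340,220:430],None,fx=3,fy=2.3,interpolation=cv2.INTER_CUBIC)[:,:,::-1])
E
```

```text
(no output)
```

View pics/w19.png

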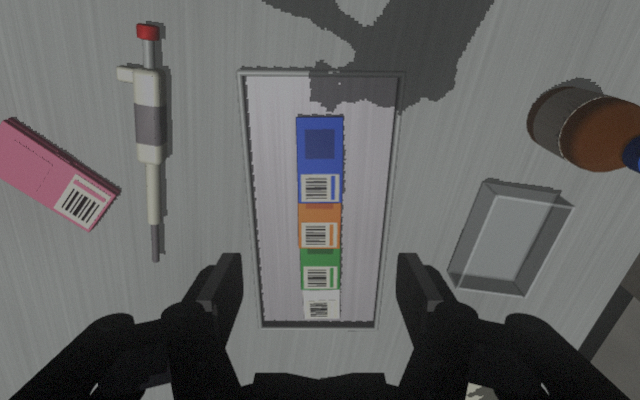

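View pics/s19c.png

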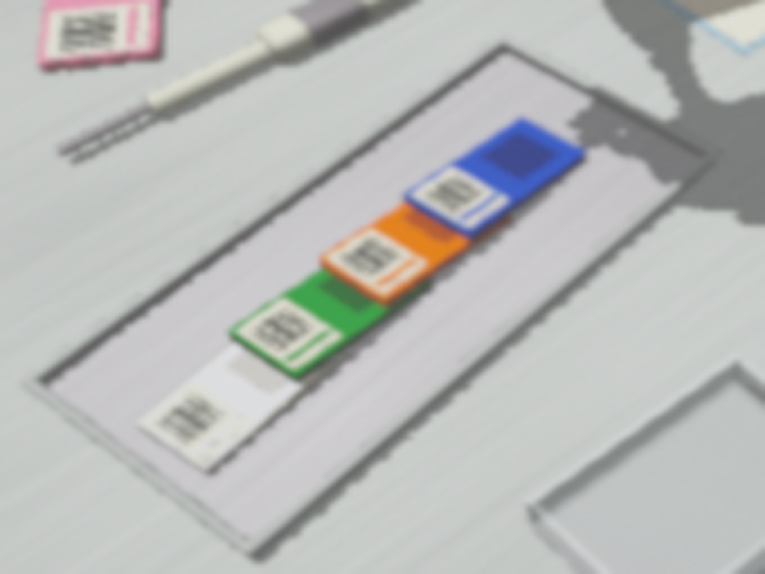

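Four cases in one straight shingled row, every label showing. One numeric check of the blue case, plus a whole-scene view.

```bash
python3 - <<'E'
from h import *; import pickle
im,c=pickle.load(open("w19.pkl","rb"))
hsv=cv2.cvtColor(im,cv2.COLOR_RGB2HSV); w=np.array([564.2,-372,0])
def le(m,z0,full):
    m=m.copy();m[:,:270]=0;m[:,:][:,370:]=0;m[320:]=0
    k=contour(m);cn=[k[np.argmin(k@np.array(s))] for s in [(1,1),(-1,1),(1,-1),(-1,-1)]]
    L=onplane(c,cn[2:],25.3); o=[((L.mean(0)-w)@U).round(1),((L.mean(0)-w)@V).round(1)]
    if full:
        P=onplane(c,cn[:2],11.9); d=P.mean(0)-L.mean(0); o+=["len",np.hypot(*d[:2]).round(1),"yaw",np.degrees(np.arctan2(d[1],d[0])).round(1)]
    print(np.array(cn).tolist(),"label end along/across",o)
H,S=hsv[:,:,0],hsv[:,:,1]
le((H>106)&(H<135)&(S>110),0,True); le((H<17)&(S>110),0,False); le((H>45)&(H<85)&(S>80),0,False)
E
```

```text
[[297, 117], [342, 117], [299, 202], [341, 201]] label end along/across [np.float64(133.5), np.float64(1.2), 'len', np.float64(87.0), 'yaw', np.float64(98.1)]
[[298, 204], [340, 204], [299, 247], [339, 247]] label end along/across [np.float64(75.7), np.float64(2.3)]
[[301, 249], [339, 249], [302, 288], [338, 288]] label end along/across [np.float64(16.7), np.float64(1.2)]
```

View pics/s19.png

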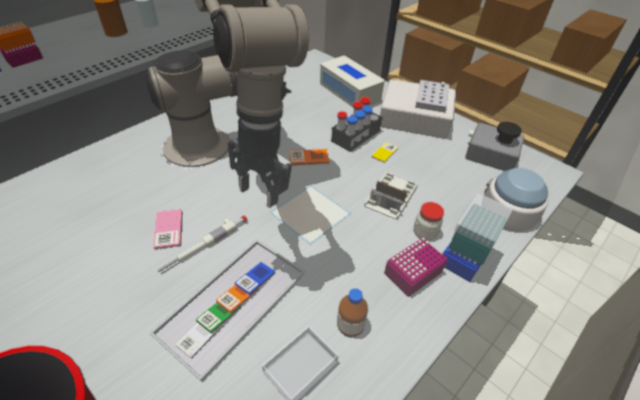

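Emit:
apply_moves(
  plan=[
    [[0, 0, 0, 0, 0, 0], [0, 0, 0, 0, 0, 0]],
  ],
)

```text
time: 28.35
eef_pos: [533.4, -162.2, 244.8]
eef_rot: [171.4, -0.0, 7.7]
wrist_force: [-0.5, 0.4, 0.2]
opening: 0.765
```

```bash
python3 -c "
from h import *
print(ctrl.finish_job())"
```

```text
the job is handed in; nothing more can be done
None
```

The green, orange and blue cases lie shingled after the white one in a single row down the middle of the tray. I handed the job in at about 28.4 s, and no verdict came back. I placed green first, then orange. Blue came out of the rack, was laid label-up on the pad, regrasped and placed last.

- **Row:** in the last pictures all four labels show, each towards the white case's end. Each case's label end sits about 58–59 mm past the one before, so each covers about 30 mm of it. The last yaws I measured were 97.6–98.1°, against about 97.3° for the tray, and the label ends lie within about 1 mm of one line.
- **White case:** it lies about 2° skewed and 1–2 mm to one side relative to the row. It already lay that way before the first placement, and I left it.
- **Checks that disagreed:** tilted cases measured about 87 mm long by colour mask instead of the roughly 89 mm expected. My tray-middle estimates differed by a few millimetres between views.
- **Everything else:** by eye in the last scene view, the grey and brown spares are still in the rack and nothing else has moved. The highest wrist force I saw in the readings was about 13 N, when setting blue down.

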